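# Hang two stone-carving chisels plumb in the slotted rack

### The arm

A 6-joint arm with a two-finger parallel gripper is mounted at the origin on a cart in front of the work surface, level with it; the furniture and walls round the work are solid. World frame = base frame: x ahead of the robot, y to its left, z up, the work surface at z = 0. Lengths are in m, angles in rad, forces in N, time in s.
With the tool pointing down it reaches from about 0.35 to 0.975 m from the base axis. Payload 4.9 kg.
Tool frame: the origin (TCP) lies on the centre line of the jaws, within the pads' length; the fingertips stand ctrl.tcp_to_tips ahead of it and the grasp point (between the pads) lies 3 mm ahead of it (ctrl.tcp_to_tips is the distance from the TCP to the fingertips, in m); z points along the fingers, y is the direction in which the jaws open and shut (so a half turn about z gives the same grasp; the last joint's range is limited). The gripper opens to 85 mm and grips with 20 to 120 N. Pads are 22 mm wide; open, the fingers measure 114 mm over their backs; the gripper's body (76 mm by 85 mm) begins 54 mm behind the grasp point. The pads swing forward as they close: fully open they stand 13 mm farther back than shut.
Start: joints at [1.099, 0.053, 1.613, -0, 1.476, -0.119], TCP at [0.216, 0.586, 0.253] pointing down, gripper open.
Joint ranges: [-3.01, 3.01], [-1.01, 2.22], [0.06, 2.58], [-1.02, 4.17], [0.09, 2.62], [-3.14, 3.14]. Speed limits (rad/s): [2.57, 2.57, 3.14, 3.14, 3.14, 3.14].

### API

Orientations are given as a rotation vector (axis times angle).
In Python, from station import ctrl, vision gives the robot as it stands.
- The arm moves only by the tool jog_arm, never from a script. Its argument "deltas" is a list of rows, each a list of 7 numbers: the turn, a rotation vector about the tool's x, y, z in rad, then the shift along the tool's x, y, z in cm, then the opening, from 0 (shut) to 1 (fully open). A call has 1 to 12 rows; each row shifts and turns the commanded pose from where the row before left it, along the tool's axes as they then stand; what a row does not reach is not made up. A row lasts 1/12 s, in which the tool goes at most 41.7 mm and 7.16 degrees, less where a joint would pass 70% of its speed; a pose out of reach is approached as far as the arm can. A call with a gripper value outside its range is refused whole. The fingers move at their own pace and stop on an object; "grip_force" is the grip in N (left out, the last holds). Time passes only in rows, so rows that do not move let the fingers close. It gives the time, the measured TCP pose, the force and the opening at its end, in the units of the state.
- ctrl.get_obs(): the state, without advancing time (a new reading comes with each control period).
- vision.get_image(name): name is "scene" or "top" or "wrist"; returns (picture, depth): 400x640x3 uint8, red, green, blue; 400x640 float32, m along the optical axis (not along the pixel's ray), 0 where there is no reading.
- vision.calibration(name): a dict with "fx", "fy", "cx", "cy" (pixels), "rvec" (rotation vector, rad) and "tvec" (3), from world to camera coordinates, as OpenCV has them; the wrist camera has in their place "hand_eye" (4x4, takes a point from camera to tool coordinates, whose origin is the TCP and whose axes are the flange's). Camera axes: x right, y down, z forward; pixel columns grow to the right and rows downward; lengths in m; the calibration is good to about 2 mm. The wrist camera is an equidistant fisheye: a pixel r from the principal point sees the ray r / f radians off the axis. A picture is of the moment at which its call begins: read the wrist's pose just before it. calibration takes no time and is no camera call.
- ctrl.finish_job(): hands the job in, once; it reports no verdict.
The state is a dict: "t": time; "q": joint angles; "dq": joint speeds; "effort": joint torques, N m; "tool_pos": TCP position; "tool_rot": TCP orientation; "contact_force": force on the tool from outside, world axes, zero at the start; "wrist_torque": the same for the moment, N m; "opening": finger opening in m.
Only numpy, scipy, OpenCV 4.12 (cv2) and the standard library are available. Lean on these libraries where they do the work, as an engineer would, in place of code of your own. Each camera call takes 0.05 s, during which the arm holds its last target. There are 200 camera calls.

### The job

Put the two carving chisels that lie on the bench away in the slotted rack: the thick one in the free wide slot, the slim one in the free narrow slot. Take each by its round head, lift it clear, ease the grip so that it swings down and hangs plumb, grip it firmly again, then bring its shank in through the front of the slot and lower it until the head sits down behind the lips. Leave both hanging plumb and let go, and do not disturb the chisels already in the rack or the other things on the bench.

Things in the scene. Friction and masses are not known exactly. Their poses are not given: they have to be found in the camera images.
- bush_chisel_head (a point): Lying thick steel chisel, 185 mm, 0.34 kg: round head, 16 mm round shank, square toothed 27 mm end. Site on its axis, mid-way along the head's gripping band (30 mm diameter, 12 long); z along the axis to the crown, 15 mm up (up when plumb); y level, square to it. At z = -25 mm the shoulder has narrowed to the shank; mass centre at -83, toothed end at -170. Level in a 50 N grip; eased in steps (16, 8, 5 N) it swings down; under 4 N it may slip out. Firm: 20 N up.
- flat_chisel_head (a point): Lying slim steel chisel, 175 mm, 0.25 kg: round head, 12 mm round shank, flat flared blade 42 mm wide. Site on its axis, mid-way along the head's gripping band (26 mm diameter, 10 long); z along the axis to the crown, 14 mm up (up when plumb); y level, square to it. At z = -24 mm the shoulder has narrowed to the shank; mass centre at -84, edge at -161. Swings in an eased grip like the thick one. Firm: 20 N or more.
- rack: Fixed oak rack: level rail 300 mm long, 62 deep, 20 thick, top at 172 mm, on two end cheeks (330 mm over all). Origin on the bench below the row of seats; x to the back, y left along the rail. The rail's front edge is 27 mm, the feet 42 mm in front of the seats. Slots open to the front: narrow (15.5 mm) at y = +111 and +37, wide (20.5 mm) at y = -37 and -111 mm. Nothing taller stands on it but chisel heads.
- wide_a_seat (a point): The free wide slot (rack y = -111 mm): where the middle of the thick chisel's band comes when it hangs there, 195 mm above the bench. Two lips, 6 mm above the rail, flank the slot's mouth over the front 10 to 12 mm of the rail; the head's shoulder rests on the slot's edges behind them. Axes as the rack's.
- narrow_a_seat (a point): The free narrow slot (rack y = +37 mm): where the middle of the slim chisel's band comes when it hangs there, 194 mm above the bench. Two lips, 6 mm above the rail, flank the slot's mouth over the front 10 to 12 mm of the rail; the head's shoulder rests on the slot's edges behind them. Axes as the rack's.
- hung_bush_head (a point): Middle of the head's band of a thick chisel, same as the lying one, that already hangs loose in the wide slot at y = -37 mm. Leave it.
- hung_flat_head (a point): Middle of the head's band of a slim chisel, same as the lying one, that already hangs loose in the narrow slot at y = +111 mm. Leave it.
- glue: White glue bottle, 62 mm in diameter, 187 mm high, standing loose; origin at the centre of its underside. Leave it.
- tin: Paint tin, 76 mm in diameter, 84 mm high, standing loose; origin at the centre of its underside. Leave it.
- stone: Grey oil stone, 50 x 150 x 24 mm (x, y, z), lying loose; origin at the centre of its underside. Leave it.
- wedge: Wooden wedge, 32 x 110 x 22 mm (x, y, z), lying loose; origin at the centre of its underside. Leave it.
- tape: Roll of masking tape, 105 mm in diameter, 25 mm high, lying loose; origin at the centre of its underside. Leave it.

How it is judged:
On the way, in this order (a step that is already met when the one before it is completed fails the run):
1. one of the two lying chisels is lifted clear of the bench and hangs plumb, firmly gripped (((angle between bush_chisel_head's own z axis and vertical below 0.17 rad and height (world z) of bush_chisel_head above 0.19 m and contact force between the fingers and bush_chisel above 30 N and angular speed of bush_chisel below 0.6 rad/s) or (angle between flat_chisel_head's own z axis and vertical below 0.17 rad and height (world z) of flat_chisel_head above 0.19 m and contact force between the fingers and flat_chisel above 30 N and angular speed of flat_chisel below 0.6 rad/s))), for 0.2 s.
2. that or the other chisel hangs released in its own slot (((horizontal distance between bush_chisel_head and wide_a_seat below 0.011 m and z of bush_chisel_head in the frame of wide_a_seat between -0.006 and 0.006 m and angle between bush_chisel_head's own z axis and vertical below 0.2 rad and contact force between the fingers and bush_chisel below 0.5 N) or (horizontal distance between flat_chisel_head and narrow_a_seat below 0.011 m and z of flat_chisel_head in the frame of narrow_a_seat between -0.006 and 0.006 m and angle between flat_chisel_head's own z axis and vertical below 0.2 rad and contact force between the fingers and flat_chisel below 0.5 N))), for 0.2 s.
3. the second chisel is lifted clear and hangs plumb, firmly gripped, while the first hangs in the rack ((((horizontal distance between bush_chisel_head and wide_a_seat below 0.011 m and z of bush_chisel_head in the frame of wide_a_seat between -0.006 and 0.006 m and angle between bush_chisel_head's own z axis and vertical below 0.2 rad and contact force between the fingers and bush_chisel below 0.5 N) and (angle between flat_chisel_head's own z axis and vertical below 0.17 rad and height (world z) of flat_chisel_head above 0.19 m and contact force between the fingers and flat_chisel above 30 N and angular speed of flat_chisel below 0.6 rad/s)) or ((horizontal distance between flat_chisel_head and narrow_a_seat below 0.011 m and z of flat_chisel_head in the frame of narrow_a_seat between -0.006 and 0.006 m and angle between flat_chisel_head's own z axis and vertical below 0.2 rad and contact force between the fingers and flat_chisel below 0.5 N) and (angle between bush_chisel_head's own z axis and vertical below 0.17 rad and height (world z) of bush_chisel_head above 0.19 m and contact force between the fingers and bush_chisel above 30 N and angular speed of bush_chisel below 0.6 rad/s)))), for 0.2 s.
At the end, for the whole second after the job is handed in: Thick chisel hanging in the free wide slot and slim chisel in the free narrow slot: the middle of each head within 11 mm of the slot's seat point sideways and 6 mm in height, shank within 0.2 rad of plumb, at rest and released (horizontal distance between bush_chisel_head and wide_a_seat below 0.011 m and z of bush_chisel_head in the frame of wide_a_seat between -0.006 and 0.006 m and angle between each of bush_chisel_head, flat_chisel_head's own z axis and vertical below 0.2 rad and contact force between the fingers and bush_chisel below 0.5 N and linear speed of each of bush_chisel, flat_chisel below 0.03 m/s and horizontal distance between flat_chisel_head and narrow_a_seat below 0.011 m and z of flat_chisel_head in the frame of narrow_a_seat between -0.006 and 0.006 m and contact force between the fingers and flat_chisel below 0.5 N); the robot touches nothing.
It fails at once if a chisel that already hung in the rack is moved more than 20 mm (distance of any of hung_bush_head, hung_flat_head from where it was at the start of the episode above 0.02 m).
It fails at once if the glue bottle, paint tin, oil stone, wedge or tape roll is moved more than 30 mm (distance of any of glue, stone, tape, wedge, tin from where it was at the start of the episode above 0.03 m).
It also fails if it takes over 72 s, if anything falls off the work surface, if the arm or the gripper's body presses on something with over 40 N, if the wrist force passes 120 N, or if a joint passes its speed limit or range.

## Working session

There is one attempt and no reset: what is moved stays moved. The work goes in short steps, Python scripts to look and compute and a tool call to move; the robot and the scene stay as the last step left them, time stands still between calls to the robot, and variables do not carry over. Pictures are saved under pics/ and viewed, about 8 in all and at most 12, crops included, and the job is handed in when it is done.

Besides the shell and the picture viewer there is one more tool, called after "Request:" in YAML: its name, and indented under it one key for each argument. jog_arm: Moves the arm, as the interface text tells. Its arguments: {"type":"object","properties":{"deltas":{"type":"array"},"grip_force":{"type":"number"}},"required":["deltas"]}

```bash
mkdir -p pics; ls; cat > h.py <<'E'
import numpy as np,cv2
from scipy.spatial.transform import Rotation as R
from station import ctrl,vision
def cam(n):
    c=vision.calibration(n);K=np.array([[c['fx'],0,c['cx']],[0,c['fy'],c['cy']],[0,0,1]])
    return K,R.from_rotvec(np.ravel(c['rvec'])).as_matrix(),np.ravel(c['tvec'])
def cloud(n,d):
    K,Rm,t=cam(n);v,u=np.mgrid[0:d.shape[0],0:d.shape[1]]
    p=np.stack([(u-K[0,2])/K[0,0]*d,(v-K[1,2])/K[1,1]*d,d],-1)
    w=(p-t)@Rm; w[d<=0]=np.nan; return w
def ray(n,u,v,z):
    K,Rm,t=cam(n);d=Rm.T@np.array([(u-K[0,2])/K[0,0],(v-K[1,2])/K[1,1],1]);o=-Rm.T@t
    return o+d*(z-o[2])/d[2]
def proj(n,P):
    K,Rm,t=cam(n);q=K@(Rm@np.asarray(P,float)+t);return q[:2]/q[2]
def save(n,im): cv2.imwrite('pics/'+n+'.png',im[...,::-1])
E
python3 - <<'E'
from h import *
print(ctrl.tcp_to_tips, ctrl.get_obs())
for n in('scene','top'):
    im,d=vision.get_image(n);save(n,im);np.save(n+'_d.npy',d);np.save(n+'_i.npy',im);K,Rm,t=cam(n);print(n,K[0,0],-Rm.T@t,Rm.round(2).tolist())
print(vision.calibration('wrist'))
E
```

```text
pics
0.022 {'t': 0.0, 'q': array([ 1.09899365e+00,  5.33595432e-02,  1.61432922e+00, -1.09264763e-05,
        1.47600349e+00, -1.18983672e-01]), 'dq': array([-1.31234430e-03,  7.34983082e-04,  2.09842384e-05, -2.31941098e-04,
        7.18701933e-04,  1.10305965e-04]), 'effort': array([ 1.06839427e-03, -3.93669176e+01, -3.70178568e+01, -3.08228289e-05,
        7.05790822e-03, -6.82876518e-06]), 'tool_pos': array([0.21568627, 0.58597158, 0.25204027]), 'tool_rot': array([-0.55122942, -3.09224285,  0.00315957]), 'contact_force': array([-0.61113425,  0.31390308,  0.44532398]), 'wrist_torque': array([-0.01614729, -0.03757757,  0.01915597]), 'opening': 0.08564817119497721}
scene 485.59462387494165 [-0.18534856 -0.98473317  0.75799247] [[0.82, -0.57, 0.01], [-0.26, -0.39, -0.89], [0.52, 0.72, -0.46]]
top 401.51100745561405 [ 0.26672958 -0.00155114  1.36139093] [[-0.08, -1.0, -0.0], [-0.97, 0.08, -0.22], [0.22, -0.02, -0.98]]
{'fx': 309.70691628693146, 'fy': 309.70691628693146, 'cx': 319.12837430037024, 'cy': 196.01108550562458, 'hand_eye': array([[-3.32521513e-04, -9.45675393e-01, -3.25112197e-01,
         8.35620369e-02],
       [ 9.99999918e-01, -2.39556935e-04, -3.25974811e-04,
         4.87344208e-04],
       [ 2.30383476e-04, -3.25112279e-01,  9.45675395e-01,
        -1.20830704e-01],
       [ 0.00000000e+00,  0.00000000e+00,  0.00000000e+00,
         1.00000000e+00]])}
```

View pics/top.png

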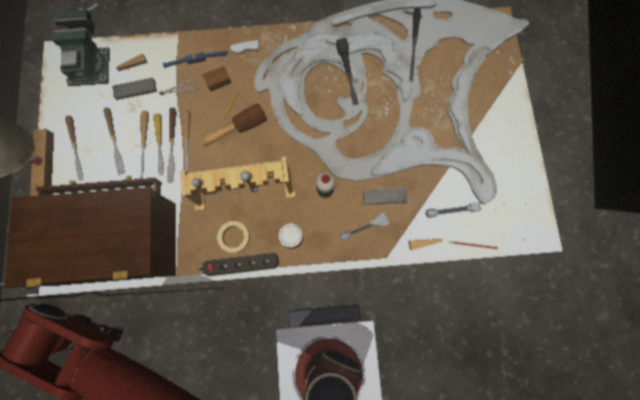

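View pics/scene.png

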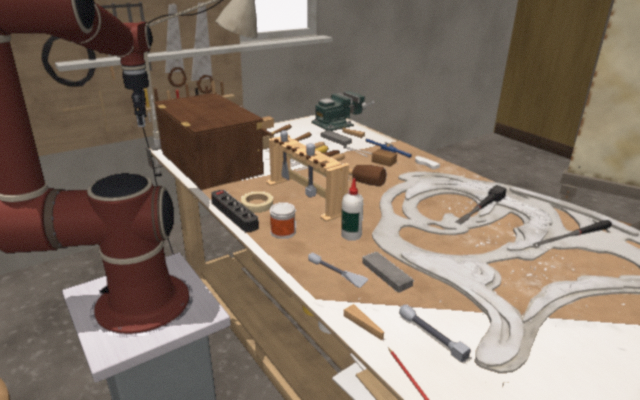

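```bash
python3 - <<'E'
from h import *
T=np.load('top_i.npy');S=np.load('scene_i.npy')
a=cv2.resize(T[150:260,170:300],(520,440),interpolation=cv2.INTER_CUBIC)
b=cv2.resize(T[185:255,330:490],(640,280),interpolation=cv2.INTER_CUBIC)
c=cv2.resize(S[245:365,295:475],(720,480),interpolation=cv2.INTER_CUBIC)
m=np.zeros((600,800,3),np.uint8)
m[:297,:351]=cv2.resize(a,(351,297));m[:196,352:800]=cv2.resize(b,(448,196));m[300:600,:450]=cv2.resize(c,(450,300))
m[200:500,460:800]=cv2.resize(S[130:230,250:363],(340,300),interpolation=cv2.INTER_CUBIC)
save('crops',m)
D=np.load('top_d.npy');W=cloud('top',D)
for n,u,v in [('bench',330,210),('hf',197,183),('hb',246,176),('slimhead',346,235),('thickA',432,212),('thickB',474,208),('tin',290,235),('glue',325,183)]:
    print(n,W[v,u].round(3),D[v,u])
Ds=np.load('scene_d.npy');Ws=cloud('scene',Ds)
for n,u,v in [('bench',320,250),('slimhead',314,259),('thickA',407,313),('thickB',459,350)]: print(n,Ws[v,u].round(3))
E
```

```text
bench [ 0.524 -0.051 -0.001] 1.3867412
hf [0.601 0.345 0.202] 1.1991868
hb [0.61  0.198 0.202] 1.2035471
slimhead [ 0.431 -0.097  0.02 ] 1.3460057
thickA [ 0.483 -0.392  0.029] 1.3532157
thickB [ 0.484 -0.534  0.033] 1.351448
tin [0.438 0.086 0.081] 1.2856896
glue [ 0.585 -0.038  0.14 ] 1.2613544
bench [ 0.476 -0.055  0.003]
slimhead [ 0.422 -0.104  0.021]
thickA [ 0.47  -0.405  0.028]
thickB [ 0.481 -0.546  0.026]
```

View pics/crops.png

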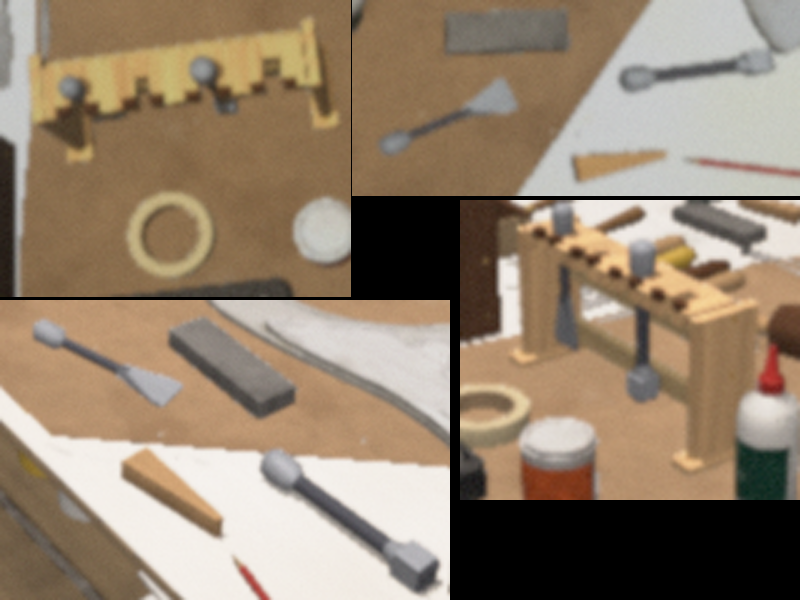

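```bash
python3 - <<'E'
from h import *
from scipy import ndimage
for n in('top','scene'):
    D=np.load(n+'_d.npy');W=cloud(n,D)
    print(n,'bench noise',np.nanmedian(W[...,2][(abs(W[...,0]-.45)<.02)&(abs(W[...,1]+.25)<.02)]),np.nanstd(W[...,2][(abs(W[...,0]-.45)<.02)&(abs(W[...,1]+.25)<.02)]))
    for nm,(x0,x1,y0,y1) in dict(thick=(.44,.54,-.6,-.36),slim=(.39,.5,-.27,-.07)).items():
        m=(W[...,2]>.007)&(W[...,2]<.06)&(W[...,0]>x0)&(W[...,0]<x1)&(W[...,1]>y0)&(W[...,1]<y1)
        l,k=ndimage.label(m,np.ones((3,3)));s=ndimage.sum(m,l,range(1,k+1));m=l==1+np.argmax(s)
        P=W[m];c=P.mean(0);u,s,v=np.linalg.svd((P-c)[:,:2],full_matrices=False);a=v[0]*np.sign(v[0][1])
        t=(P-c)[:,:2]@a;b=(P-c)[:,:2]@np.array([-a[1],a[0]])
        print(n,nm,len(P),'axis',a.round(3),'len',np.ptp(t),'headend',(c[:2]+a*t.max()).round(4))
        for q in np.arange(t.max(),t.min(),-.012):
            g=(t<=q)&(t>q-.012)
            if g.sum()>1: print('  ',round((t.max()-q)*1000),g.sum(),'mid',(c[:2]+a*t[g].mean()+np.array([-a[1],a[0]])*(b[g].max()+b[g].min())/2).round(4),'w',np.ptp(b[g]).round(4),'z',P[g,2].max().round(4))
    for nm,(x0,x1,y0,y1) in dict(rail=(.5,.75,.0,.45)).items():
        m=(abs(W[...,2]-.172)<.007)&(W[...,0]>x0)&(W[...,0]<x1)&(W[...,1]>y0)&(W[...,1]<y1)
        l,k=ndimage.label(m,np.ones((3,3)));s=ndimage.sum(m,l,range(1,k+1));m=l==1+np.argmax(s)
        print('rail',cv2.minAreaRect(W[m][:,:2].astype(np.float32)),cv2.boxPoints(cv2.minAreaRect(W[m][:,:2].astype(np.float32))).round(4).tolist(),np.median(W[m][:,2]))
        m=(W[...,2]>.185)&(W[...,2]<.22)&(W[...,0]>x0)&(W[...,0]<x1)&(W[...,1]>y0)&(W[...,1]<y1)
        l,k=ndimage.label(m,np.ones((3,3)))
        for i in range(1,k+1):
            P=W[l==i]; 
            if len(P)>8: print('head',len(P),P.mean(0).round(4),((P.max(0)+P.min(0))/2).round(4),np.ptp(P,0).round(4))
E
```

```text
top bench noise 0.0014214835944480783 0.003225208011283111
top thick 481 axis [-0.189  0.982] len 0.23105915640863864 headend [ 0.4743 -0.3752]
   0 37 mid [ 0.4822 -0.3796] w 0.0275 z 0.0337
   12 30 mid [ 0.4836 -0.3922] w 0.0291 z 0.0324
   24 23 mid [ 0.4859 -0.4028] w 0.0271 z 0.0361
   36 17 mid [ 0.4886 -0.4149] w 0.021 z 0.0266
   48 19 mid [ 0.4861 -0.4277] w 0.0162 z 0.0276
   60 14 mid [ 0.4859 -0.4402] w 0.0135 z 0.0265
   72 17 mid [ 0.4877 -0.4515] w 0.0168 z 0.0263
   84 14 mid [ 0.488  -0.4636] w 0.0124 z 0.0249
   96 21 mid [ 0.4889 -0.476 ] w 0.0168 z 0.0256
   108 15 mid [ 0.4894 -0.4897] w 0.0138 z 0.0245
   120 17 mid [ 0.4899 -0.5011] w 0.0153 z 0.0239
   132 14 mid [ 0.4899 -0.5126] w 0.0125 z 0.0253
   144 33 mid [ 0.4895 -0.5254] w 0.0234 z 0.032
   156 31 mid [ 0.4924 -0.5366] w 0.0272 z 0.0342
   168 28 mid [ 0.4927 -0.549 ] w 0.0277 z 0.0288
   180 26 mid [ 0.5123 -0.5578] w 0.0561 z 0.0287
   192 44 mid [ 0.5208 -0.5681] w 0.0389 z 0.0286
   204 41 mid [ 0.521 -0.58 ] w 0.0397 z 0.0231
   216 33 mid [ 0.5234 -0.5917] w 0.0339 z 0.0253
   228 7 mid [ 0.531
[... 2720 characters left out ...]
 18 mid [ 0.4598 -0.1864] w 0.0188 z 0.0161
   120 26 mid [ 0.4639 -0.1968] w 0.0216 z 0.0146
   132 33 mid [ 0.4671 -0.2086] w 0.0296 z 0.012
   144 33 mid [ 0.4698 -0.2198] w 0.0342 z 0.0104
   156 16 mid [ 0.4773 -0.2288] w 0.0342 z 0.0104
rail ((0.6228845119476318, 0.23808546364307404), (0.08457884937524796, 0.33502936363220215), 2.8231425285339355) [[0.5723999738693237, 0.4032999873161316], [0.5889000296592712, 0.06870000064373016], [0.6733999848365784, 0.07289999723434448], [0.6568999886512756, 0.4074999988079071]] 0.17172913645768426
head 55 [0.6018 0.3435 0.1967] [0.6038 0.3436 0.1965] [0.0243 0.0242 0.0225]
head 78 [0.6085 0.1941 0.1983] [0.6107 0.196  0.1981] [0.0278 0.0266 0.0251]
```

```bash
cat >> h.py <<'E'
def plan(o,*tg):
    "rows to each (x,y,z,yawdeg): turn first (tool z), then shift in tool axes"
    p=np.array(o['tool_pos']);Rm=R.from_rotvec(o['tool_rot']);q=Rm
    X=Rm.as_matrix()[:,0];yaw=np.degrees(np.arctan2(X[1],X[0]))
    print('pose',p.round(4),'yaw',yaw.round(2),'tilt',np.degrees(np.arccos(-Rm.as_matrix()[2,2])).round(2),'F',np.round(o['contact_force'],1),'op',round(o['opening'],4),'t',o['t'])
    for t in tg:
        T=R.from_euler('z',t[3],degrees=True)*R.from_rotvec([np.pi,0,0])
        rv=(q.inv()*T).as_rotvec();n=int(np.ceil(np.degrees(np.linalg.norm(rv))/7.0))
        d=T.inv().apply(np.array(t[:3])-p)*100;m=int(np.ceil(np.linalg.norm(d)/4.1))
        print('->',t,'turn',rv.round(4),n,(rv/max(n,1)).round(4),'| shift cm',d.round(3),m,(d/max(m,1)).round(3));p=np.array(t[:3]);q=T
def wpix(o,P):
    c=vision.calibration('wrist');H=np.array(c['hand_eye']);Rm=R.from_rotvec(o['tool_rot']).as_matrix()
    x=(Rm.T@(np.asarray(P,float)-o['tool_pos'])-H[:3,3])@H[:3,:3]
    r=np.hypot(x[0],x[1]);th=np.arctan2(r,x[2]);return np.array([c['cx']+c['fx']*th*x[0]/r,c['cy']+c['fy']*th*x[1]/r])
def wray(o,u,v,z):
    c=vision.calibration('wrist');H=np.array(c['hand_eye']);Rm=R.from_rotvec(o['tool_rot']).as_matrix()
    a=np.array([u-c['cx'],v-c['cy']])/c['fx'];th=np.linalg.norm(a);d=np.r_[a/max(th,1e-9)*np.sin(th),np.cos(th)]
    d=Rm@H[:3,:3]@d;s=Rm@H[:3,3]+o['tool_pos'];return s+d*(z-s[2])/d[2]
E
python3 - <<'E'
from h import *
plan(ctrl.get_obs(),(.216,.586,.252,93.4),(.46,.12,.25,93.4),(.481,-.393,.16,93.4))
E
```

```text
pose [0.2157 0.586  0.2522] yaw 159.79 tilt 0.11 F [-0.2 -0.  -0.9] op 0.0854 t 0.1
-> (0.216, 0.586, 0.252, 93.4) turn [-1.8000e-03  9.0000e-04  1.1587e+00] 10 [-2.000e-04  1.000e-04  1.159e-01] | shift cm [-0.006  0.029  0.018] 1 [-0.006  0.029  0.018]
-> (0.46, 0.12, 0.25, 93.4) turn [0. 0. 0.] 0 [0. 0. 0.] | shift cm [-47.965  21.593   0.2  ] 13 [-3.69   1.661  0.015]
-> (0.481, -0.393, 0.16, 93.4) turn [0. 0. 0.] 0 [0. 0. 0.] | shift cm [-51.334  -0.946   9.   ] 13 [-3.949 -0.073  0.692]
```

Request:
jog_arm:
  deltas:
    - [0, 0, 0.116, 0, 0, 0, 0.65]
    - [0, 0, 0.116, 0, 0, 0, 0.65]
    - [0, 0, 0.116, 0, 0, 0, 0.65]
    - [0, 0, 0.116, 0, 0, 0, 0.65]
    - [0, 0, 0.116, 0, 0, 0, 0.65]
    - [0, 0, 0.116, 0, 0, 0, 0.65]
    - [0, 0, 0.116, 0, 0, 0, 0.65]
    - [0, 0, 0.116, 0, 0, 0, 0.65]
    - [0, 0, 0.116, 0, 0, 0, 0.65]
    - [0, 0, 0.116, 0, 0, 0, 0.65]
    - [0, 0, 0, -3.69, 1.66, 0, 0.65]
    - [0, 0, 0, -3.69, 1.66, 0, 0.65]

```text
t: 1.1
tool_pos: [0.2528, 0.5145, 0.2521]
tool_rot: [2.152, 2.288, -0.003]
contact_force: [0.8, -0.7, 1.3]
opening: 0.0555
```

Request:
jog_arm:
  deltas:
    - [0, 0, 0, -3.69, 1.66, 0, 0.65]
    - [0, 0, 0, -3.69, 1.66, 0, 0.65]
    - [0, 0, 0, -3.69, 1.66, 0, 0.65]
    - [0, 0, 0, -3.69, 1.66, 0, 0.65]
    - [0, 0, 0, -3.69, 1.66, 0, 0.65]
    - [0, 0, 0, -3.69, 1.66, 0, 0.65]
    - [0, 0, 0, -3.69, 1.66, 0, 0.65]
    - [0, 0, 0, -3.69, 1.66, 0, 0.65]
    - [0, 0, 0, -3.69, 1.66, 0, 0.65]
    - [0, 0, 0, -3.69, 1.66, 0, 0.65]
    - [0, 0, 0, -3.69, 1.66, 0, 0.65]
    - [0, 0, 0, 0, 0, 0, 0.65]

```text
t: 2.1
tool_pos: [0.4612, 0.1147, 0.2529]
tool_rot: [2.164, 2.275, -0.003]
contact_force: [-0.7, -0.4, 1.0]
opening: 0.0557
```

Request:
jog_arm:
  deltas:
    - [0, 0, 0, -3.95, -0.07, 0.7, 0.65]
    - [0, 0, 0, -3.95, -0.07, 0.7, 0.65]
    - [0, 0, 0, -3.95, -0.07, 0.7, 0.65]
    - [0, 0, 0, -3.95, -0.07, 0.7, 0.65]
    - [0, 0, 0, -3.95, -0.07, 0.7, 0.65]
    - [0, 0, 0, -3.95, -0.07, 0.7, 0.65]
    - [0, 0, 0, -3.95, -0.07, 0.7, 0.65]
    - [0, 0, 0, -3.95, -0.07, 0.7, 0.65]
    - [0, 0, 0, -3.95, -0.07, 0.7, 0.65]
    - [0, 0, 0, -3.95, -0.07, 0.7, 0.65]
    - [0, 0, 0, -3.95, -0.07, 0.7, 0.65]
    - [0, 0, 0, -3.95, -0.07, 0.7, 0.65]

```text
t: 3.1
tool_pos: [0.478, -0.3549, 0.1684]
tool_rot: [-2.156, -2.284, -0.0]
contact_force: [0.9, 0.7, -0.2]
opening: 0.056
```

Request:
jog_arm:
  deltas:
    - [0, 0, 0, -3.95, -0.07, 0.7, 0.65]
    - [0, 0, 0, 0, 0, 0, 0.65]
    - [0, 0, 0, 0, 0, 0, 0.65]

```text
t: 3.35
tool_pos: [0.4792, -0.394, 0.1605]
tool_rot: [-2.157, -2.28, -0.001]
contact_force: [-0.0, 1.4, -0.3]
opening: 0.0557
```

```bash
python3 - <<'E'
from h import *
o=ctrl.get_obs();im,d=vision.get_image('wrist');plan(o,(.481,-.393,.16,93.4))
np.save('w1_i.npy',im);np.save('w1_d.npy',d)
for P in [(.481,-.393,.015),(.4869,-.5148,.014)]: 
    u=wpix(o,P);print(u);cv2.circle(im,tuple(int(a) for a in u.round()),3,(255,0,0),1)
save('w1',im)
E
```

```text
pose [ 0.4792 -0.394   0.1605] yaw 93.17 tilt 0.18 F [-0.   1.4 -0.3] op 0.0557 t 3.35
-> (0.481, -0.393, 0.16, 93.4) turn [-0.0018 -0.0026 -0.004 ] 1 [-0.0018 -0.0026 -0.004 ] | shift cm [0.086 0.185 0.052] 1 [0.086 0.185 0.052]
[321.02258085 187.67826357]
[319.96890399 296.61045048]
```

View pics/w1.png

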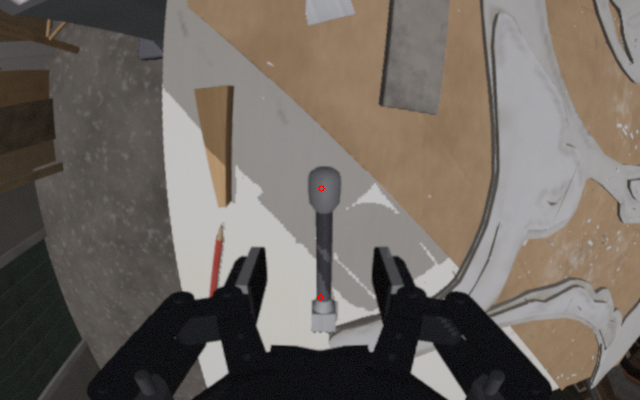

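```bash
python3 - <<'E'
from h import *
o=ctrl.get_obs();im=np.load('w1_i.npy').astype(int);d=np.load('w1_d.npy')
g=im.mean(2)
for v in range(160,336,8): 
    r=np.where(g[v,300:350]<118)[0]+300
    print(v,r.min() if len(r) else 0,r.max() if len(r) else 0,len(r),wray(o,(r.min()+r.max())/2,v,.015)[:2].round(4) if len(r) else '', g[v,300:350:4].astype(int).tolist() if v<216 and v%16==0 else '')
E
```

```text
160 0 0 0  [143, 141, 138, 140, 142, 141, 140, 141, 141, 139, 141, 140, 140]
168 315 334 20 [ 0.4835 -0.3737] 
176 308 340 33 [ 0.4835 -0.381 ] [140, 139, 109, 82, 90, 97, 99, 101, 97, 88, 106, 140, 140]
184 308 340 33 [ 0.4839 -0.3885] 
192 308 340 33 [ 0.4844 -0.3961] [140, 140, 103, 87, 98, 105, 111, 111, 102, 92, 105, 140, 140]
200 309 339 31 [ 0.4849 -0.4037] 
208 313 335 23 [ 0.4854 -0.4116] [139, 140, 138, 129, 92, 100, 102, 101, 90, 130, 139, 141, 161]
216 315 332 18 [ 0.4854 -0.4196] 
224 315 332 18 [ 0.4859 -0.4278] 
232 316 332 17 [ 0.4869 -0.4361] 
240 316 332 17 [ 0.4875 -0.4447] 
248 316 332 17 [ 0.488  -0.4535] 
256 316 332 17 [ 0.4886 -0.4625] 
264 317 332 16 [ 0.4897 -0.4718] 
272 317 331 15 [ 0.4898 -0.4815] 
280 317 332 16 [ 0.491  -0.4914] 
288 317 330 14 [ 0.4906 -0.5017] 
296 317 331 15 [ 0.4918 -0.5124] 
304 312 335 9 [ 0.492  -0.5236] 
312 312 335 13 [ 0.4927 -0.5352] 
320 0 0 0  
328 336 349 14 [ 0.5162 -0.5591]
```

```bash
python3 - <<'E'
from h import *
plan(ctrl.get_obs(),(.4841,-.388,.0245,93.95))
E
```

```text
pose [ 0.4796 -0.3928  0.1612] yaw 93.27 tilt 0.14 F [-0.6 -0.4 -0.3] op 0.0556 t 3.4
-> (0.4841, -0.388, 0.0245, 93.95) turn [-0.0012 -0.0021 -0.0119] 1 [-0.0012 -0.0021 -0.0119] | shift cm [ 0.448  0.486 13.668] 4 [0.112 0.121 3.417]
```

Request:
jog_arm:
  deltas:
    - [-0.001, -0.002, -0.012, 0.25, 0.25, 3.4, 0.65]
    - [0, 0, 0, 0.25, 0.25, 3.4, 0.65]
    - [0, 0, 0, 0, 0, 3.0, 0.65]
    - [0, 0, 0, 0, 0, 2.0, 0.65]
    - [0, 0, 0, 0, 0, 1.0, 0.65]
    - [0, 0, 0, 0, 0, 0.8, 0.65]
    - [0, 0, 0, 0, 0, 0, 0.65]
    - [0, 0, 0, 0, 0, 0, 0.65]
  grip_force: 50

```text
t: 4.07
tool_pos: [0.4855, -0.388, 0.0276]
tool_rot: [2.139, 2.296, -0.001]
contact_force: [0.6, -0.5, 0.2]
opening: 0.0554
```

```bash
python3 - <<'E'
from h import *
o=ctrl.get_obs();plan(o,(.4841,-.388,.0245,93.95))
im,d=vision.get_image('wrist');save('w2',im[150:400,170:470])
plan(ctrl.get_obs())
E
```

```text
pose [ 0.4855 -0.388   0.0276] yaw 94.05 tilt 0.23 F [ 0.6 -0.5  0.2] op 0.0554 t 4.0667
-> (0.4841, -0.388, 0.0245, 93.95) turn [0.0022 0.0034 0.0017] 1 [0.0022 0.0034 0.0017] | shift cm [ 0.014 -0.135  0.313] 1 [ 0.014 -0.135  0.313]
pose [ 0.4858 -0.3886  0.0283] yaw 94.03 tilt 0.3 F [-0.5 -0.1 -0.6] op 0.0556 t 4.1167
```

View pics/w2.png

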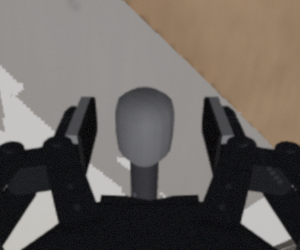

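Request:
jog_arm:
  deltas:
    - [0, 0, 0, 0, -0.15, 0.3, 0.65]
    - [0, 0, 0, 0, 0, 0, 0.4]
    - [0, 0, 0, 0, 0, 0, 0.2]
    - [0, 0, 0, 0, 0, 0, 0]
    - [0, 0, 0, 0, 0, 0, 0]
    - [0, 0, 0, 0, 0, 0, 0]
    - [0, 0, 0, 0, 0, 0, 0]
    - [0, 0, 0, 0, 0, 0, 0]
  grip_force: 50

```text
t: 4.78
tool_pos: [0.4836, -0.3885, 0.0242]
tool_rot: [2.14, 2.295, -0.001]
contact_force: [-0.3, 1.4, 5.9]
opening: 0.0277
```

Request:
jog_arm:
  deltas:
    - [0, 0, 0, 0, 0, -0.5, 0]
    - [0, 0, 0, 0, 0, -1.5, 0]
    - [0, 0, 0, 0, 0, -2.5, 0]
    - [0, 0, 0, 0, 0, -3, 0]
    - [0, 0, 0, 0, 0, -3, 0]
    - [0, 0, 0, 0, 0, -3, 0]
    - [0, 0, 0, 0, 0, -3, 0]
    - [0, 0, 0, 0, 0, -3, 0]
    - [0, 0, 0, 0, 0, -3, 0]
    - [0, 0, 0, 0, 0, -3, 0]
    - [0, 0, 0, 0, 0, -2, 0]
    - [0, 0, 0, 0, 0, -1, 0]

```text
t: 5.78
tool_pos: [0.4832, -0.3878, 0.3125]
tool_rot: [2.138, 2.293, -0.001]
contact_force: [0.9, -1.2, -2.6]
opening: 0.0278
```

Request:
jog_arm:
  deltas:
    - [0, 0, 0, 0, 0, 0, 0]
    - [0, 0, 0, 0, 0, 0, 0]
    - [0, 0, 0, 0, 0, 0, 0]
    - [0, 0, 0, 0, 0, 0, 0]
    - [0, 0, 0, 0, 0, 0, 0]
    - [0, 0, 0, 0, 0, 0, 0]
  grip_force: 16

```text
t: 6.28
tool_pos: [0.4825, -0.3872, 0.3067]
tool_rot: [-2.142, -2.298, 0.001]
contact_force: [0.4, -0.5, -4.0]
opening: 0.0285
```

Request:
jog_arm:
  deltas:
    - [0, 0, 0, 0, 0, 0, 0]
    - [0, 0, 0, 0, 0, 0, 0]
    - [0, 0, 0, 0, 0, 0, 0]
    - [0, 0, 0, 0, 0, 0, 0]
    - [0, 0, 0, 0, 0, 0, 0]
    - [0, 0, 0, 0, 0, 0, 0]
    - [0, 0, 0, 0, 0, 0, 0]
    - [0, 0, 0, 0, 0, 0, 0]
    - [0, 0, 0, 0, 0, 0, 0]
    - [0, 0, 0, 0, 0, 0, 0]
  grip_force: 8

```text
t: 7.12
tool_pos: [0.4828, -0.3875, 0.3083]
tool_rot: [2.141, 2.296, -0.001]
contact_force: [0.2, -0.2, -2.6]
opening: 0.0281
```

```bash
cat > ang.py <<'E'
from h import *
import sys
# chisel angle from scene depth: points near/below the grasp point, gripper cut away
def hang(L=.16):
    o=ctrl.get_obs();plan(o);tp=o['tool_pos']
    for n in('scene','top'):
        im,d=vision.get_image(n);W=cloud(n,d)
        r=np.linalg.norm(W-tp,axis=-1)
        m=(r<.2)&(W[...,2]<tp[2]-.027)&(W[...,2]>.02)&(np.abs(W[...,2]-.172)>0)
        P=W[m];print(n,len(P))
        if len(P)>10:
            c=np.median(P,0);u,s,v=np.linalg.svd(P-c,full_matrices=False);a=v[0]*np.sign(v[0][2])
            print(' axis',a.round(3),'tilt',np.degrees(np.arccos(a[2])).round(1),'c',c.round(4),'zmin',P[:,2].min().round(3),'s',s.round(3),'lineoff@band',(c+a*(tp[2]-.009-c[2])/a[2]).round(4))
        yield n,im,o
if __name__=='__main__':
    for n,im,o in hang():
        u=proj(n,o['tool_pos']).astype(int)
        if n=='scene' and len(sys.argv)>1: save(sys.argv[1],cv2.resize(im[max(0,u[1]-70):u[1]+90,max(0,u[0]-100):u[0]+100],None,fx=2,fy=2))
E
python3 ang.py hang1
```

```text
pose [ 0.4828 -0.3875  0.3083] yaw 94.01 tilt 0.13 F [ 0.2 -0.2 -2.6] op 0.0281 t 7.1167
scene 631
 axis [-0.032  0.978  0.208] tilt 78.0 c [ 0.4824 -0.5286  0.2667] zmin 0.238 s [0.76  0.206 0.174] lineoff@band [ 0.4773 -0.3747  0.2993]
top 47
 axis [-0.179  0.964  0.198] tilt 78.6 c [ 0.4879 -0.5019  0.2706] zmin 0.264 s [0.073 0.026 0.014] lineoff@band [ 0.4619 -0.3622  0.2993]
```

View pics/hang1.png

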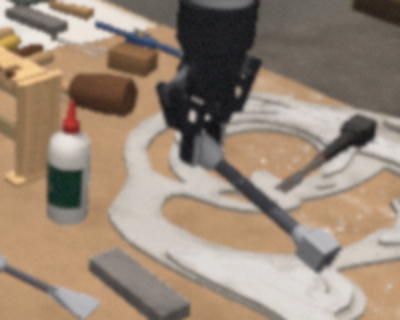

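Request:
jog_arm:
  deltas:
    - [0, 0, 0, 0, 0, 0, 0]
    - [0, 0, 0, 0, 0, 0, 0]
    - [0, 0, 0, 0, 0, 0, 0]
    - [0, 0, 0, 0, 0, 0, 0]
    - [0, 0, 0, 0, 0, 0, 0]
    - [0, 0, 0, 0, 0, 0, 0]
    - [0, 0, 0, 0, 0, 0, 0]
    - [0, 0, 0, 0, 0, 0, 0]
    - [0, 0, 0, 0, 0, 0, 0]
    - [0, 0, 0, 0, 0, 0, 0]
  grip_force: 5

```text
t: 8.05
tool_pos: [0.4828, -0.3875, 0.3083]
tool_rot: [2.141, 2.296, -0.001]
contact_force: [-0.2, -0.7, -3.3]
opening: 0.0282
```

```bash
python3 ang.py
```

```text
pose [ 0.4828 -0.3875  0.3083] yaw 94.01 tilt 0.13 F [-0.2 -0.7 -3.3] op 0.0282 t 8.05
scene 630
 axis [-0.032  0.977  0.212] tilt 77.7 c [ 0.4822 -0.5282  0.2666] zmin 0.238 s [0.756 0.205 0.177] lineoff@band [ 0.4772 -0.3775  0.2993]
top 47
 axis [-0.181  0.953  0.242] tilt 76.0 c [ 0.4877 -0.5022  0.2713] zmin 0.258 s [0.074 0.028 0.018] lineoff@band [ 0.4668 -0.3917  0.2993]
```

Request:
jog_arm:
  deltas:
    - [0, 0, 0, 0, 0, 0, 0.1]
    - [0, 0, 0, 0, 0, 0, 0.1]
    - [0, 0, 0, 0, 0, 0, 0.1]
    - [0, 0, 0, 0, 0, 0, 0.1]
    - [0, 0, 0, 0, 0, 0, 0.1]
    - [0, 0, 0, 0, 0, 0, 0.1]
  grip_force: 4.5

```text
t: 8.65
tool_pos: [0.4829, -0.3875, 0.3083]
tool_rot: [2.141, 2.296, -0.001]
contact_force: [0.8, -0.5, -2.7]
opening: 0.0283
```

```bash
python3 - <<'E'
from ang import *
for n,im,o in hang(): pass
o=ctrl.get_obs();im,d=vision.get_image('wrist');c=im[120:400,170:470];S,_=vision.get_image('scene')
u=proj('scene',o['tool_pos']).astype(int);s=cv2.resize(S[u[1]-25:u[1]+55,u[0]-35:u[0]+65],None,fx=3.5,fy=3.5,interpolation=cv2.INTER_CUBIC)
save('w3',np.hstack([c,s[:280]]))
E
```

```text
pose [ 0.4829 -0.3875  0.3083] yaw 94.01 tilt 0.13 F [ 0.8 -0.5 -2.7] op 0.0283 t 8.65
scene 630
 axis [-0.035  0.975  0.218] tilt 77.4 c [ 0.4822 -0.5277  0.2664] zmin 0.239 s [0.754 0.204 0.174] lineoff@band [ 0.4769 -0.38    0.2993]
top 48
 axis [-0.178  0.965  0.194] tilt 78.8 c [ 0.4876 -0.5029  0.2707] zmin 0.261 s [0.073 0.026 0.017] lineoff@band [ 0.4613 -0.3603  0.2993]
```

View pics/w3.png

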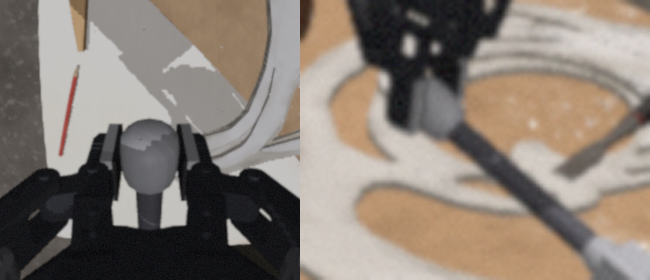

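Request:
jog_arm:
  deltas:
    - [0, 0, 0, 0, 0, 0, 0]
    - [0, 0, 0, 0, 0, 0, 0]
    - [0, 0, 0, 0, 0, 0, 0]
    - [0, 0, 0, 0, 0, 0, 0]
    - [0, 0, 0, 0, 0, 0, 0]
    - [0, 0, 0, 0, 0, 0, 0]
    - [0, 0, 0, 0, 0, -0.3, 0]
    - [0, 0, 0, 0, 0, 0.3, 0]
    - [0, 0, 0, 0, 0, -0.3, 0]
    - [0, 0, 0, 0, 0, 0.3, 0]
  grip_force: 4.2

```text
t: 9.68
tool_pos: [0.4831, -0.3878, 0.3094]
tool_rot: [2.14, 2.295, -0.001]
contact_force: [0.3, 0.3, -2.1]
opening: 0.0281
```

```bash
python3 ang.py
```

```text
pose [ 0.4831 -0.3878  0.3094] yaw 94.01 tilt 0.23 F [ 0.3  0.3 -2.1] op 0.0281 t 9.6833
scene 637
 axis [-0.038  0.976  0.216] tilt 77.5 c [ 0.4826 -0.5279  0.2675] zmin 0.241 s [0.766 0.207 0.175] lineoff@band [ 0.4768 -0.3789  0.3004]
top 49
 axis [-0.123  0.942  0.313] tilt 71.7 c [ 0.4864 -0.5045  0.2683] zmin 0.245 s [0.082 0.035 0.023] lineoff@band [ 0.4737 -0.4078  0.3004]
```

Request:
jog_arm:
  deltas:
    - [0, 0, 0, 0, 0, 0, 0.2]
    - [0, 0, 0, 0, 0, 0, 0.2]
    - [0, 0, 0, 0, 0, 0, 0.25]
    - [0, 0, 0, 0, 0, 0, 0.25]
    - [0, 0, 0, 0, 0, 0, 0.28]
    - [0, 0, 0, 0, 0, 0, 0.28]
    - [0, 0, 0, 0, 0, 0, 0.3]
    - [0, 0, 0, 0, 0, 0, 0.3]
    - [0, 0, 0, 0, 0, 0, 0.3]
  grip_force: 5

```text
t: 10.53
tool_pos: [0.4828, -0.3875, 0.3083]
tool_rot: [2.141, 2.296, -0.001]
contact_force: [-0.0, 0.5, -3.1]
opening: 0.0283
```

```bash
python3 ang.py
```

```text
pose [ 0.4828 -0.3875  0.3083] yaw 94.01 tilt 0.13 F [-0.   0.5 -3.1] op 0.0283 t 10.5333
scene 647
 axis [-0.033  0.972  0.233] tilt 76.5 c [ 0.4823 -0.5261  0.2647] zmin 0.236 s [0.793 0.207 0.175] lineoff@band [ 0.4775 -0.3818  0.2993]
top 51
 axis [-0.118  0.935  0.335] tilt 70.5 c [ 0.4877 -0.5046  0.2695] zmin 0.242 s [0.085 0.04  0.021] lineoff@band [ 0.4772 -0.4214  0.2993]
```

Request:
jog_arm:
  deltas:
    - [0, 0, 0, 0, 0, 0, 0.31]
    - [0, 0, 0, 0, 0, 0, 0.31]
    - [0, 0, 0, 0, 0, 0, 0.31]
    - [0, 0, 0, 0, 0, 0, 0.315]
    - [0, 0, 0, 0, 0, 0, 0.315]
    - [0, 0, 0, 0, 0, 0, 0.315]
  grip_force: 5

```text
t: 11.13
tool_pos: [0.4828, -0.3875, 0.3083]
tool_rot: [2.141, 2.296, -0.001]
contact_force: [0.4, -0.1, -3.3]
opening: 0.0283
```

```bash
python3 ang.py
```

```text
pose [ 0.4828 -0.3875  0.3083] yaw 94.01 tilt 0.13 F [ 0.4 -0.1 -3.3] op 0.0283 t 11.1333
scene 649
 axis [-0.036  0.972  0.232] tilt 76.6 c [ 0.4823 -0.526   0.2649] zmin 0.237 s [0.795 0.206 0.174] lineoff@band [ 0.477  -0.382   0.2993]
top 51
 axis [-0.119  0.94   0.318] tilt 71.4 c [ 0.4875 -0.5042  0.2693] zmin 0.245 s [0.084 0.039 0.022] lineoff@band [ 0.4762 -0.4156  0.2993]
```

Request:
jog_arm:
  deltas:
    - [0, 0, 0, 0, 0, 0, 0.32]
    - [0, 0, 0, 0, 0, 0, 0.32]
    - [0, 0, 0, 0, 0, 0, 0.325]
    - [0, 0, 0, 0, 0, 0, 0.325]
    - [0, 0, 0, 0, 0, 0, 0.325]
  grip_force: 5

```text
t: 11.65
tool_pos: [0.4828, -0.3875, 0.3083]
tool_rot: [2.141, 2.296, -0.001]
contact_force: [0.2, -1.0, -3.4]
opening: 0.0279
```

```bash
python3 ang.py
```

```text
pose [ 0.4828 -0.3875  0.3083] yaw 94.01 tilt 0.13 F [ 0.2 -1.  -3.4] op 0.0279 t 11.65
scene 647
 axis [-0.033  0.972  0.234] tilt 76.5 c [ 0.4823 -0.5262  0.2646] zmin 0.235 s [0.79  0.206 0.175] lineoff@band [ 0.4774 -0.3818  0.2993]
top 50
 axis [-0.106  0.934  0.342] tilt 70.0 c [ 0.4872 -0.5045  0.2704] zmin 0.244 s [0.085 0.041 0.023] lineoff@band [ 0.4782 -0.4255  0.2993]
```

Request:
jog_arm:
  deltas:
    - [0, 0, 0, 0, 0, 0, 0.33]
    - [0, 0, 0, 0, 0, 0, 0.33]
    - [0, 0, 0, 0, 0, 0, 0.33]
    - [0, 0, 0, 0, 0, 0, 0.32]
    - [0, 0, 0, 0, 0, 0, 0.32]
  grip_force: 5

```text
t: 12.17
tool_pos: [0.4828, -0.3875, 0.3082]
tool_rot: [2.141, 2.296, -0.001]
contact_force: [-0.1, -0.1, -4.0]
opening: 0.0285
```

```bash
python3 ang.py
```

```text
pose [ 0.4828 -0.3875  0.3082] yaw 94.01 tilt 0.12 F [-0.1 -0.1 -4. ] op 0.0285 t 12.1667
scene 759
 axis [-0.024  0.782  0.623] tilt 51.5 c [ 0.481  -0.4859  0.2237] zmin 0.183 s [1.158 0.214 0.111] lineoff@band [ 0.4781 -0.3912  0.2992]
top 70
 axis [-0.105  0.83   0.548] tilt 56.8 c [ 0.4826 -0.4985  0.2087] zmin 0.183 s [0.101 0.071 0.035] lineoff@band [ 0.4653 -0.3613  0.2992]
```

Request:
jog_arm:
  deltas:
    - [0, 0, 0, 0, 0, 0, 0.33]
    - [0, 0, 0, 0, 0, 0, 0.33]
    - [0, 0, 0, 0, 0, 0, 0.33]
    - [0, 0, 0, 0, 0, 0, 0.33]
    - [0, 0, 0, 0, 0, 0, 0.32]
  grip_force: 5

```text
t: 12.68
tool_pos: [0.4828, -0.3875, 0.3084]
tool_rot: [2.141, 2.296, -0.001]
contact_force: [0.0, 0.5, -2.4]
opening: 0.0283
```

```bash
python3 ang.py
```

```text
pose [ 0.4828 -0.3875  0.3084] yaw 94.01 tilt 0.13 F [ 0.   0.5 -2.4] op 0.0283 t 12.6833
scene 754
 axis [-0.025  0.739  0.673] tilt 47.7 c [ 0.4809 -0.4795  0.2189] zmin 0.177 s [1.173 0.211 0.113] lineoff@band [ 0.478  -0.3911  0.2994]
top 62
 axis [-0.213  0.884  0.417] tilt 65.3 c [ 0.4824 -0.4974  0.2057] zmin 0.185 s [0.088 0.059 0.034] lineoff@band [ 0.4346 -0.299   0.2994]
```

Request:
jog_arm:
  deltas:
    - [0, 0, 0, 0, 0, 0, 0.332]
    - [0, 0, 0, 0, 0, 0, 0.332]
    - [0, 0, 0, 0, 0, 0, 0.332]
    - [0, 0, 0, 0, 0, 0, 0.332]
    - [0, 0, 0, 0, 0, 0, 0.332]
    - [0, 0, 0, 0, 0, 0, 0.332]
  grip_force: 5

```text
t: 13.28
tool_pos: [0.4828, -0.3875, 0.3083]
tool_rot: [2.141, 2.296, -0.001]
contact_force: [-0.1, 0.0, -2.9]
opening: 0.0287
```

```bash
python3 ang.py
```

```text
pose [ 0.4828 -0.3875  0.3083] yaw 94.01 tilt 0.13 F [-0.1  0.  -2.9] op 0.0287 t 13.2833
scene 761
 axis [-0.023  0.734  0.679] tilt 47.3 c [ 0.4807 -0.4788  0.2179] zmin 0.175 s [1.186 0.214 0.114] lineoff@band [ 0.4779 -0.3907  0.2993]
top 59
 axis [-0.156  0.82   0.551] tilt 56.6 c [ 0.4824 -0.4964  0.2043] zmin 0.18 s [0.09  0.057 0.03 ] lineoff@band [ 0.4555 -0.3549  0.2993]
```

Request:
jog_arm:
  deltas:
    - [0, 0, 0, 0, 0, 0, 0.334]
    - [0, 0, 0, 0, 0, 0, 0.334]
    - [0, 0, 0, 0, 0, 0, 0.334]
    - [0, 0, 0, 0, 0, 0, 0.334]
    - [0, 0, 0, 0, 0, 0, 0.336]
    - [0, 0, 0, 0, 0, 0, 0.336]
    - [0, 0, 0, 0, 0, 0, 0.336]
    - [0, 0, 0, 0, 0, 0, 0.336]
  grip_force: 5

```text
t: 14.05
tool_pos: [0.4828, -0.3875, 0.3083]
tool_rot: [2.141, 2.296, -0.001]
contact_force: [0.1, 0.4, -3.5]
opening: 0.0286
```

```bash
python3 ang.py
```

```text
pose [ 0.4828 -0.3875  0.3083] yaw 94.01 tilt 0.13 F [ 0.1  0.4 -3.5] op 0.0286 t 14.05
scene 730
 axis [-0.01   0.489  0.872] tilt 29.3 c [ 0.4789 -0.4474  0.198 ] zmin 0.143 s [1.221 0.203 0.106] lineoff@band [ 0.4777 -0.3907  0.2993]
top 0
```

Request:
jog_arm:
  deltas:
    - [0, 0, 0, 0, 0, 0, 0.337]
    - [0, 0, 0, 0, 0, 0, 0.337]
    - [0, 0, 0, 0, 0, 0, 0.337]
    - [0, 0, 0, 0, 0, 0, 0.338]
    - [0, 0, 0, 0, 0, 0, 0.338]
    - [0, 0, 0, 0, 0, 0, 0.338]
    - [0, 0, 0, 0, 0, 0, 0.338]
  grip_force: 5

```text
t: 14.73
tool_pos: [0.4828, -0.3875, 0.3083]
tool_rot: [2.141, 2.296, -0.001]
contact_force: [-0.3, 0.4, -4.1]
opening: 0.0291
```

```bash
python3 ang.py
```

```text
pose [ 0.4828 -0.3875  0.3083] yaw 94.01 tilt 0.13 F [-0.3  0.4 -4.1] op 0.0291 t 14.7333
scene 702
 axis [-0.005  0.408  0.913] tilt 24.1 c [ 0.4783 -0.4379  0.1932] zmin 0.14 s [1.194 0.205 0.112] lineoff@band [ 0.4778 -0.3905  0.2993]
top 0
```

Request:
jog_arm:
  deltas:
    - [0, 0, 0, 0, 0, 0, 0.339]
    - [0, 0, 0, 0, 0, 0, 0.339]
    - [0, 0, 0, 0, 0, 0, 0.34]
    - [0, 0, 0, 0, 0, 0, 0.34]
    - [0, 0, 0, 0, 0, 0, 0.34]
    - [0, 0, 0, 0, 0, 0, 0.341]
    - [0, 0, 0, 0, 0, 0, 0.341]
    - [0, 0, 0, 0, 0, 0, 0.341]
  grip_force: 5

```text
t: 15.5
tool_pos: [0.4829, -0.3875, 0.3083]
tool_rot: [2.141, 2.296, -0.001]
contact_force: [-0.9, -0.9, -3.8]
opening: 0.0294
```

```bash
python3 ang.py
```

```text
pose [ 0.4829 -0.3875  0.3083] yaw 94.01 tilt 0.13 F [-0.9 -0.9 -3.8] op 0.0294 t 15.5
scene 678
 axis [0.002 0.283 0.959] tilt 16.4 c [ 0.4775 -0.4224  0.1886] zmin 0.134 s [1.186 0.205 0.108] lineoff@band [ 0.4777 -0.3898  0.2993]
top 0
```

Request:
jog_arm:
  deltas:
    - [0, 0, 0, 0, 0, 0, 0.342]
    - [0, 0, 0, 0, 0, 0, 0.342]
    - [0, 0, 0, 0, 0, 0, 0.343]
    - [0, 0, 0, 0, 0, 0, 0.343]
    - [0, 0, 0, 0, 0, 0, 0.343]
    - [0, 0, 0, 0, 0, 0, 0.344]
    - [0, 0, 0, 0, 0, 0, 0.344]
    - [0, 0, 0, 0, 0, 0, 0.344]
  grip_force: 5

```text
t: 16.27
tool_pos: [0.4828, -0.3875, 0.3083]
tool_rot: [2.141, 2.296, -0.001]
contact_force: [-0.2, 0.2, -3.1]
opening: 0.0294
```

```bash
python3 ang.py
```

```text
pose [ 0.4828 -0.3875  0.3083] yaw 94.01 tilt 0.13 F [-0.2  0.2 -3.1] op 0.0294 t 16.2667
scene 650
 axis [0.009 0.173 0.985] tilt 10.0 c [ 0.4765 -0.41    0.1864] zmin 0.131 s [1.155 0.198 0.108] lineoff@band [ 0.4775 -0.3902  0.2993]
top 0
```

Request:
jog_arm:
  deltas:
    - [0, 0, 0, 0, 0, 0, 0.345]
    - [0, 0, 0, 0, 0, 0, 0.345]
    - [0, 0, 0, 0, 0, 0, 0.345]
    - [0, 0, 0, 0, 0, 0, 0.346]
    - [0, 0, 0, 0, 0, 0, 0.346]
    - [0, 0, 0, 0, 0, 0, 0.346]
  grip_force: 5

```text
t: 16.87
tool_pos: [0.4828, -0.3875, 0.3083]
tool_rot: [2.141, 2.296, -0.001]
contact_force: [-0.8, -0.2, -3.0]
opening: 0.0298
```

Request:
jog_arm:
  deltas:
    - [0, 0, 0, 0, 0, 0, 0.2]
    - [0, 0, 0, 0, 0, 0, 0]
    - [0, 0, 0, 0, 0, 0, 0]
    - [0, 0, 0, 0, 0, 0, 0]
    - [0, 0, 0, 0, 0, 0, 0]
    - [0, 0, 0, 0, 0, 0, 0]
  grip_force: 60

```text
t: 17.37
tool_pos: [0.4828, -0.3875, 0.3083]
tool_rot: [2.141, 2.296, -0.001]
contact_force: [-0.1, 0.1, -3.0]
opening: 0.0279
```

```bash
python3 - <<'E'
from ang import *
for n,im,o in hang(): pass
plan(o,(.483,-.388,.335,93.95),(.54,.04,.335,183),(.545,.12,.335,183))
E
```

```text
pose [ 0.4828 -0.3875  0.3083] yaw 94.01 tilt 0.13 F [-0.1  0.1 -3. ] op 0.0279 t 17.3667
scene 641
 axis [0.009 0.127 0.992] tilt 7.3 c [ 0.4763 -0.404   0.1861] zmin 0.129 s [1.149 0.194 0.108] lineoff@band [ 0.4774 -0.3896  0.2993]
top 0
pose [ 0.4828 -0.3875  0.3083] yaw 94.01 tilt 0.13 F [-0.1  0.1 -3. ] op 0.0279 t 17.3667
-> (0.483, -0.388, 0.335, 93.95) turn [0.001 0.002 0.001] 1 [0.001 0.002 0.001] | shift cm [-0.051  0.013 -2.669] 1 [-0.051  0.013 -2.669]
-> (0.54, 0.04, 0.335, 183) turn [-0.      0.     -1.5542] 13 [-0.      0.     -0.1196] | shift cm [-7.932 42.443  0.   ] 11 [-0.721  3.858  0.   ]
-> (0.545, 0.12, 0.335, 183) turn [0. 0. 0.] 0 [0. 0. 0.] | shift cm [-0.918  7.963  0.   ] 2 [-0.459  3.981  0.   ]
```

Request:
jog_arm:
  deltas:
    - [0, 0, -0.11, 0, 0, -0.4, 0]
    - [0, 0, -0.12, 0, 0, -0.4, 0]
    - [0, 0, -0.12, 0, 0, -0.4, 0]
    - [0, 0, -0.12, 0, 0, -0.4, 0]
    - [0, 0, -0.12, 0, 0, -0.4, 0]
    - [0, 0, -0.12, 0, 0, -0.4, 0]
    - [0, 0, -0.12, 0, 0, -0.4, 0]
    - [0, 0, -0.12, 0, 0, -0.4, 0]
    - [0, 0, -0.12, 0, 0, -0.4, 0]
    - [0, 0, -0.12, 0, 0, -0.4, 0]
    - [0, 0, -0.12, 0, 0, -0.4, 0]
    - [0, 0, -0.12, 0, 0, -0.4, 0]

```text
t: 18.47
tool_pos: [0.4828, -0.3874, 0.3565]
tool_rot: [0.102, 3.139, -0.003]
contact_force: [-0.1, -0.2, -4.0]
opening: 0.0276
```

Request:
jog_arm:
  deltas:
    - [0, 0, -0.12, 0, 0, -0.4, 0]
    - [0, 0.1, 0, 0, 0, 0, 0]
    - [0, 0, 0, 0, 0, 0, 0]
    - [0, 0, 0, 0, 0, 0, 0]

```text
t: 18.8
tool_pos: [0.4836, -0.3872, 0.3597]
tool_rot: [0.076, -3.043, 0.006]
contact_force: [-0.3, -0.1, -3.4]
opening: 0.0277
```

```bash
python3 - <<'E'
from ang import *
for n,im,o in hang(): pass
o=ctrl.get_obs();q=R.from_rotvec(o['tool_rot']).as_matrix()
for t in [(.48,.0,.36),(.49,.124,.36)]: print((q.T@(np.array(t)-o['tool_pos'])*100).round(2))
D=np.load('top_d.npy');W=cloud('top',D);m=(W[...,2]>.1)&(abs(W[...,1]+.04)<.06)&(abs(W[...,0]-.58)<.08);P=W[m];print('glue',len(P),P.min(0),P.max(0))
E
```

```text
pose [ 0.4836 -0.3872  0.3597] yaw -177.14 tilt 5.58 F [-0.3 -0.1 -3.4] op 0.0277 t 18.8
scene 638
 axis [0.005 0.019 1.   ] tilt 1.2 c [ 0.4765 -0.3936  0.2369] zmin 0.18 s [1.167 0.182 0.105] lineoff@band [ 0.4771 -0.3914  0.3507]
top 0
[-1.6  38.7  -0.23]
[-3.2  51.04 -0.4 ]
glue 297 [ 0.56749424 -0.06906696  0.10081273] [ 0.62497248 -0.00963474  0.18605825]
```

Request:
jog_arm:
  deltas:
    - [0, 0, 0, -0.1, 1.5, 0, 0]
    - [0, 0, 0, -0.2, 3, 0, 0]
    - [0, 0, 0, -0.2, 4, 0, 0]
    - [0, 0, 0, -0.2, 4, 0, 0]
    - [0, 0, 0, -0.2, 4, 0, 0]
    - [0, 0, 0, -0.2, 4, 0, 0]
    - [0, 0, 0, -0.2, 4, 0, 0]
    - [0, 0, 0, -0.2, 4, 0, 0]
    - [0, 0, 0, -0.2, 4, 0, 0]
    - [0, 0, 0, -0.2, 4, 0, 0]
    - [0, 0, 0, -0.2, 4, 0, 0]
    - [0, 0, 0, -0.2, 4, 0, 0]

```text
t: 19.9
tool_pos: [0.4826, 0.0604, 0.3574]
tool_rot: [0.074, -3.044, 0.006]
contact_force: [1.6, -0.5, -3.3]
opening: 0.0277
```

Request:
jog_arm:
  deltas:
    - [0, 0, 0, -0.3, 3.5, 0, 0]
    - [0, 0, 0, -0.3, 2, 0, 0]
    - [0, 0, 0, -0.3, 1, 0, 0]
    - [0, 0, 0, 0, 0, 0, 0]
    - [0, 0, 0, 0, 0, 0, 0]

```text
t: 20.32
tool_pos: [0.4892, 0.1231, 0.3561]
tool_rot: [0.075, -3.042, 0.008]
contact_force: [0.4, -0.2, -3.6]
opening: 0.0277
```

```bash
python3 - <<'E'
from ang import *
for n,im,o in hang(): pass
o=ctrl.get_obs();im,d=vision.get_image('wrist');np.save('w4_i.npy',im);np.save('w4_d.npy',d);np.savez('w4_o.npz',**{k:o[k] for k in('tool_pos','tool_rot')})
for P in [(.616,.124,.172),(.608,.272,.172),(.612,.198,.21),(.6045,.347,.208)]:
    u=wpix(o,P);print(u.round(1));cv2.circle(im,tuple(int(a) for a in u.round()),3,(255,0,0),1)
save('w4',im)
E
```

```text
pose [0.4892 0.1231 0.3561] yaw -177.19 tilt 5.67 F [ 0.4 -0.2 -3.6] op 0.0277 t 20.3167
scene 367
 axis [-0.01   0.018  1.   ] tilt 1.2 c [0.4844 0.1152 0.2327] zmin 0.175 s [0.893 0.173 0.132] lineoff@band [0.4832 0.1173 0.3471]
top 24
 axis [-0.088 -0.083  0.993] tilt 7.0 c [0.4842 0.1181 0.273 ] zmin 0.207 s [0.102 0.024 0.012] lineoff@band [0.4776 0.1119 0.3471]
[315.7 298.6]
[436.5 293.2]
[384.  315.2]
[501. 302.]
```

View pics/w4.png

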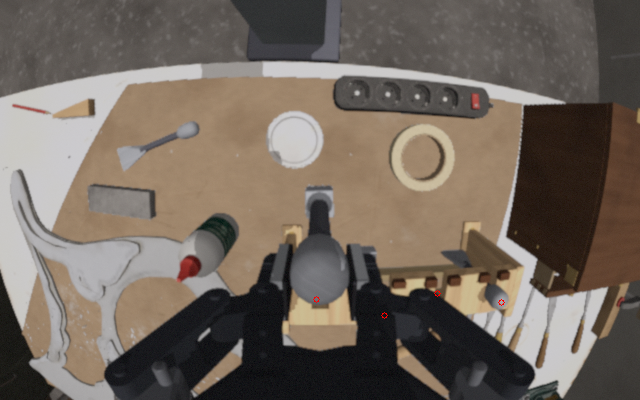

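```bash
python3 - <<'E'
from h import *
from scipy import ndimage
o=np.load('w4_o.npz');o={k:o[k] for k in o}
def lips(I,box,f,thr,z=.178):
    r0,r1,c0,c1=box;I=I[r0:r1,c0:c1].astype(int);hsv=cv2.cvtColor(I.astype(np.uint8),cv2.COLOR_RGB2HSV).astype(int)
    m=(hsv[...,2]<thr)&(I[...,0]-I[...,2]>25)
    l,k=ndimage.label(m,np.ones((3,3)))
    for i in range(1,k+1):
        v,u=np.where(l==i)
        if 4<len(v)<400: print('  px',len(v),(u.mean()+c0).round(1),(v.mean()+r0).round(1),'ptp',np.ptp(u),np.ptp(v),f(u.mean()+c0,v.mean()+r0)[:3].round(4),I[l==i].mean(0).astype(int))
T=np.load('top_i.npy')
print('top');lips(T,(165,205,180,300),lambda u,v:ray('top',u,v,.178),125)
S=np.load('scene_i.npy')
print('scene');lips(S,(130,185,265,350),lambda u,v:ray('scene',u,v,.178),110)
print('wrist');lips(np.load('w4_i.npy'),(265,300,385,515),lambda u,v:wray(o,u,v,.178),100)
a=cv2.resize(T[160:205,180:300],None,fx=6,fy=6,interpolation=cv2.INTER_NEAREST)
b=cv2.resize(np.load('w4_i.npy')[255:315,380:520],None,fx=5,fy=5,interpolation=cv2.INTER_NEAREST)
m=np.zeros((580,720,3),np.uint8);m[:270]=a;m[275:575,:700]=b;save('lips',m)
E
```

```text
top
  px 95 289.2 181.6 ptp 7 26 [0.5884 0.0712 0.178 ] [102  80  52]
  px 7 269.9 172.7 ptp 4 1 [0.6216 0.1285 0.178 ] [120  98  63]
  px 99 247.2 184.4 ptp 24 15 [0.5905 0.1994 0.178 ] [99 78 55]
  px 19 269.9 176.4 ptp 4 3 [0.6098 0.1291 0.178 ] [110  90  60]
  px 367 204.7 192.7 ptp 46 25 [0.5754 0.329  0.178 ] [94 74 51]
  px 28 277.4 181.4 ptp 8 4 [0.5923 0.1073 0.178 ] [108  83  55]
  px 29 265.6 182.9 ptp 5 5 [0.5905 0.1434 0.178 ] [105  80  54]
  px 9 254.0 191.6 ptp 8 2 [0.5663 0.1798 0.178 ] [116  98  77]
  px 9 204.2 200.7 ptp 2 5 [0.5507 0.3309 0.178 ] [120  95  66]
scene
  px 31 267.7 133.7 ptp 7 6 [0.5876 0.4261 0.178 ] [89 66 48]
  px 10 305.3 136.5 ptp 8 3 [0.6819 0.3323 0.178 ] [104  81  61]
  px 20 278.2 141.8 ptp 8 4 [0.5783 0.3393 0.178 ] [92 66 46]
  px 25 290.4 148.7 ptp 9 5 [0.5796 0.2641 0.178 ] [91 65 46]
  px 11 285.5 155.2 ptp 3 9 [0.5378 0.226  0.178 ] [96 80 64]
  px 37 332.5 152.9 ptp 11 4 [0.672  0.1611 0.178 ] [94 65 46]
  px 9 301.1 154.2 ptp 3 2 [0.583 0.206 0.178] [90 64 44]
  px 12 307.5 157.0 ptp 3 4 [0.5873 0.1762 0.178 ] [92 67 49]
  px 11 315.5 161.8 ptp 3 3 [0.5865 0.1316 0.178 ] [86 60 42]
  px 8 321.9 164.9 ptp 2 2 [0.5895 0.102  0.178 ] [90 63 43]
wrist
  px 8 513.0 265.8 ptp 3 2 [0.5705 0.3739 0.178 ] [93 75 55]
  px 119 430.0 281.2 ptp 11 13 [0.5873 0.257  0.178 ] [79 53 36]
  px 115 395.6 281.3 ptp 16 15 [0.5869 0.2143 0.178 ] [75 54 38]
```

View pics/lips.png

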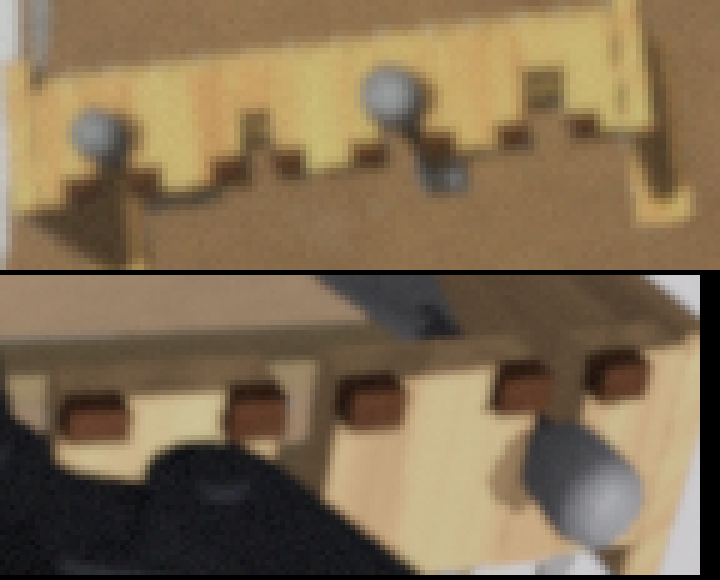

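```bash
python3 - <<'E'
from h import *
o=np.load('w4_o.npz');o={k:o[k] for k in o}
for n,u,v in [('wide',271.2,182),('bush',247.25,185),('narrow',223.35,188),('flat',(83+145)/12+180,(190+180)/12+160)]: print('top',n,ray('top',u,v,.178)[:2].round(4))
for n,u,v in [('nR',431.6,282.5),('nL',454.4,280),('bL',399,283.6),('fR',380+523/5,255+112/5),('fL',380+618/5,255+102/5)]: print('w',n,wray(o,u,v,.178)[:2].round(4))
# shaft top edges in scene image, narrow lips
# held chisel plumb line and rail edges from wrist
print('crown px expected',wpix(o,o['tool_pos']+np.array([0,0,.006])))
E
```

```text
top wide [0.5919 0.1261]
top bush [0.5886 0.1993]
top narrow [0.5853 0.2721]
top flat [0.5826 0.3461]
w nR [0.5891 0.2594]
w nL [0.5867 0.2893]
w bL [0.59   0.2188]
w fR [0.585  0.3326]
w fL [0.5837 0.3624]
crown px expected [318.48975373 286.91811915]
```

Request:
jog_arm:
  deltas:
    - [0, 0, 0, 0.3, 2, 0, 0]
    - [0, 0, 0, 0.5, 3, 0, 0]
    - [0, 0, 0, 0.5, 3, 0, 0]
    - [0, 0, 0, 0.5, 3, 0, 0]
    - [0, 0, 0, 0.3, 2, 0, 0]
    - [0, 0, 0, 0, 0, 0, 0]
    - [0, 0, 0, 0, 0, 0, 0]

```text
t: 21.05
tool_pos: [0.4624, 0.2519, 0.3579]
tool_rot: [0.075, -3.042, 0.008]
contact_force: [0.6, 0.3, -3.0]
opening: 0.0275
```

```bash
cat > lips.py <<'E'
from h import *
from scipy import ndimage
def wl(thr=100,z=.178):
    o=ctrl.get_obs();im,d=vision.get_image('wrist');plan(o);I=im.astype(int)
    m=(I.max(2)<thr)&(I[...,0]-I[...,2]>25)&(I[...,0]-I[...,1]>14);m[:230]=0
    l,k=ndimage.label(m)
    for i in range(1,k+1):
        v,u=np.where(l==i)
        if 25<len(v)<300:
            w=wray(o,u.mean(),v.mean(),z)
            if .55<w[0]<.63: print(' px',len(v),u.mean().round(1),v.mean().round(1),'ptp',np.ptp(u),np.ptp(v),w[:2].round(4),'topside',wray(o,u.mean(),v.max(),z)[:2].round(4))
    return im,o
if __name__=='__main__':
    im,o=wl(110);import sys;save(sys.argv[1],cv2.resize(im[230:330,60:460],None,fx=2,fy=2))
E
python3 lips.py w5
```

```text
pose [0.4624 0.2519 0.3579] yaw -177.19 tilt 5.67 F [ 0.6  0.3 -3. ] op 0.0275 t 21.05
 px 67 119.6 268.2 ptp 11 14 [ 0.5742 -0.0043] topside [ 0.5863 -0.0073]
 px 29 501.2 275.8 ptp 8 9 [0.5575 0.4896] topside [0.5637 0.4916]
 px 35 232.3 281.1 ptp 11 6 [0.5706 0.1562] topside [0.5731 0.156 ]
 px 124 236.9 289.9 ptp 24 7 [0.5821 0.161 ] topside [0.5878 0.1607]
 px 42 404.1 291.1 ptp 13 5 [0.574  0.3571] topside [0.578  0.3578]
 px 77 344.0 300.0 ptp 10 18 [0.5869 0.2867] topside [0.5982 0.2877]
 px 29 292.4 296.8 ptp 5 12 [0.5854 0.2268] topside [0.5942 0.2269]
```

View pics/w5.png

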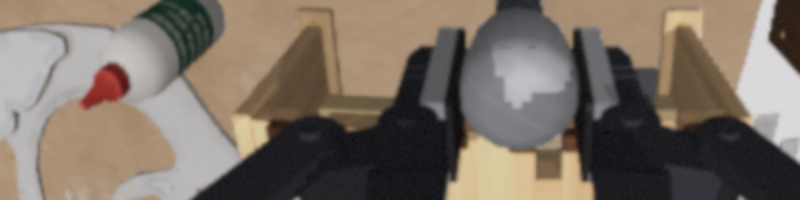

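```bash
python3 - <<'E'
from h import *
o=ctrl.get_obs();q=R.from_rotvec(o['tool_rot']).as_matrix();print(q.round(3));p=o['tool_pos']
for t in [(.53,.1233,.356),(.53,.1233,.221),(.58,.1256,.221),(.617,.1273,.221),(.617,.1273,.204)]:
    print(t,(q.T@(np.array(t)-p)*100).round(2));p=np.array(t)
E
```

```text
[[-0.994 -0.048 -0.099]
 [-0.048  0.999 -0.008]
 [ 0.099 -0.003 -0.995]]
(0.53, 0.1233, 0.356) [ -6.11 -13.12  -0.38]
(0.53, 0.1233, 0.221) [-1.33  0.04 13.43]
(0.58, 0.1256, 0.221) [-4.98 -0.01 -0.49]
(0.617, 0.1273, 0.221) [-3.69 -0.01 -0.37]
(0.617, 0.1273, 0.204) [-0.17  0.    1.69]
```

Request:
jog_arm:
  deltas:
    - [0, 0, 0, -1, -2, 0, 0]
    - [0, 0, 0, -1.5, -3.2, -0.1, 0]
    - [0, 0, 0, -1.5, -3.4, -0.1, 0]
    - [0, 0, 0, -1.5, -3, -0.1, 0]
    - [0, 0, 0, -0.61, -1.52, -0.08, 0]
    - [0, 0, 0, -0.2, 0, 2, 0]
    - [0, 0, 0, -0.3, 0, 3, 0]
    - [0, 0, 0, -0.3, 0, 3, 0]
    - [0, 0, 0, -0.3, 0, 3, 0]
    - [0, 0, 0, -0.23, 0.04, 2.43, 0]
    - [0, 0, 0, 0, 0, 0, 0]
    - [0, 0, 0, 0, 0, 0, 0]

```text
t: 22.1
tool_pos: [0.5289, 0.123, 0.2196]
tool_rot: [0.071, -3.038, 0.007]
contact_force: [0.2, 0.6, -2.4]
opening: 0.0276
```

```bash
python3 - <<'E'
from h import *
o=ctrl.get_obs();plan(o);p=o['tool_pos']
S,d=vision.get_image('scene');W=cloud('scene',d)
# shank and rail front in scene view
for z in (.15,.12,.09,.07):
    m=(abs(W[...,2]-z)<.01)&(abs(W[...,0]-p[0])<.03)&(abs(W[...,1]-p[1])<.04);P=W[m]
    print(z,len(P),np.median(P,0).round(4) if len(P) else '')
u=proj('scene',p).astype(int);print(u)
save('ap',cv2.resize(S[u[1]-40:u[1]+60,u[0]-40:u[0]+80],None,fx=5,fy=5,interpolation=cv2.INTER_CUBIC));np.save('ap_i.npy',S)
E
```

```text
pose [0.5289 0.123  0.2196] yaw -177.32 tilt 5.89 F [ 0.2  0.6 -2.4] op 0.0276 t 22.1
0.15 30 [0.5234 0.1168 0.1503]
0.12 27 [0.5245 0.1166 0.1194]
0.09 35 [0.5263 0.1166 0.091 ]
0.07 71 [0.5244 0.1132 0.0693]
[300 153]
```

View pics/ap.png

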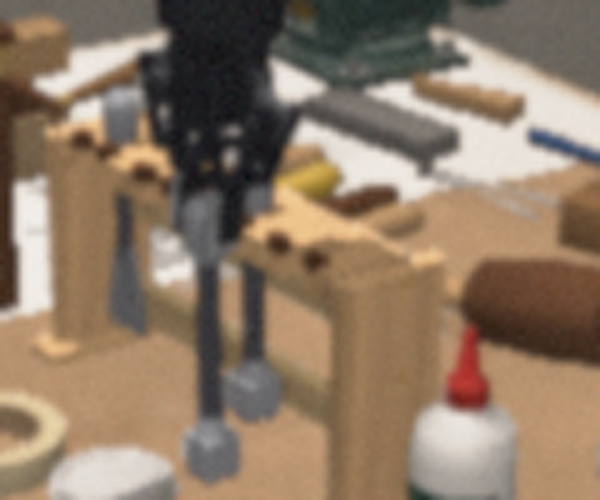

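Request:
jog_arm:
  deltas:
    - [0, 0, 0, -1.5, 0, -0.15, 0]
    - [0, 0, 0, -1.5, 0, -0.15, 0]
    - [0, 0, 0, -1, 0.05, -0.1, 0]
    - [0, 0, 0, -0.7, 0, -0.1, 0]
    - [0, 0, 0, -0.4, 0, -0.04, 0]
    - [0, 0, 0, -0.4, 0, -0.04, 0]
    - [0, 0, 0, 0, 0, 0, 0]

```text
t: 22.73
tool_pos: [0.5855, 0.1277, 0.2217]
tool_rot: [0.075, -3.042, 0.007]
contact_force: [0.1, -0.4, -4.4]
opening: 0.0277
```

Request:
jog_arm:
  deltas:
    - [0, 0, 0, -0.4, 0, -0.04, 0]
    - [0, 0, 0, -0.4, 0, -0.04, 0]
    - [0, 0, 0, -0.4, 0, -0.04, 0]
    - [0, 0, 0, 0, 0, 0, 0]

```text
t: 23.07
tool_pos: [0.5976, 0.1283, 0.2213]
tool_rot: [0.075, -3.042, 0.007]
contact_force: [-0.1, 1.2, -3.2]
opening: 0.0277
```

Request:
jog_arm:
  deltas:
    - [0, 0, 0, -0.5, 0, -0.05, 0]
    - [0, 0, 0, -0.5, 0, -0.05, 0]
    - [0, 0, 0, -0.5, 0, -0.05, 0]
    - [0, 0, 0, -0.4, 0, -0.04, 0]
    - [0, 0, 0, 0, 0, 0, 0]

```text
t: 23.48
tool_pos: [0.6169, 0.1292, 0.2213]
tool_rot: [0.074, -3.042, 0.007]
contact_force: [-0.5, -0.8, -3.0]
opening: 0.0276
```

Request:
jog_arm:
  deltas:
    - [0, 0, 0, -0.05, 0, 0.5, 0]
    - [0, 0, 0, -0.05, 0, 0.5, 0]
    - [0, 0, 0, -0.03, 0, 0.3, 0]
    - [0, 0, 0, -0.02, 0, 0.2, 0]
    - [0, 0, 0, 0, 0, 0, 0]

```text
t: 23.9
tool_pos: [0.6154, 0.1291, 0.2051]
tool_rot: [0.075, -3.04, 0.007]
contact_force: [-0.2, -0.6, -3.5]
opening: 0.0277
```

```bash
python3 - <<'E'
from h import *
o=ctrl.get_obs();plan(o);p=o['tool_pos']
for n in ('scene','top'):
    S,d=vision.get_image(n);W=cloud(n,d)
    for z in (.14,.12,.09,.07,.04):
        m=(abs(W[...,2]-z)<.01)&(abs(W[...,0]-p[0])<.03)&(abs(W[...,1]-p[1])<.03);P=W[m]
        print(n,z,len(P),np.median(P,0).round(4) if len(P) else '')
E
```

```text
pose [0.6154 0.1291 0.2051] yaw -177.19 tilt 5.78 F [-0.2 -0.6 -3.5] op 0.0277 t 23.9
scene 0.14 13 [0.6096 0.1227 0.1361]
scene 0.12 31 [0.6096 0.1235 0.1197]
scene 0.09 27 [0.6103 0.125  0.0903]
scene 0.07 28 [0.6102 0.1242 0.071 ]
scene 0.04 44 [0.604  0.1219 0.0407]
top 0.14 0 
top 0.12 0 
top 0.09 0 
top 0.07 0 
top 0.04 0
```

Request:
jog_arm:
  deltas:
    - [0, 0, 0, 0, 0, 0.1, 0]
    - [0, 0, 0, 0, 0, 0.1, 0]
    - [0, 0, 0, 0, 0, 0, 0]

```text
t: 24.25
tool_pos: [0.6159, 0.1291, 0.2043]
tool_rot: [0.075, -3.042, 0.007]
contact_force: [-0.3, 0.4, -2.5]
opening: 0.0276
```

Request:
jog_arm:
  deltas:
    - [0, 0, 0, 0, 0, 0.1, 0]
    - [0, 0, 0, 0, 0, 0.1, 0.2]
    - [0, 0, 0, 0, 0, 0, 0.32]
    - [0, 0, 0, 0, 0, 0, 0.34]
    - [0, 0, 0, 0, 0, 0, 0.35]
    - [0, 0, 0, 0, 0, 0, 0.37]
    - [0, 0, 0, 0, 0, 0, 0.4]
    - [0, 0, 0, 0, 0, 0, 0.45]
    - [0, 0, 0, 0, 0, 0, 0.5]
    - [0, 0, 0, 0, 0, 0, 0.55]
    - [0, 0, 0, 0, 0, 0, 0.55]
  grip_force: 20

```text
t: 25.17
tool_pos: [0.6156, 0.1292, 0.2022]
tool_rot: [0.075, -3.042, 0.007]
contact_force: [0.3, -0.3, 0.8]
opening: 0.0469
```

```bash
python3 - <<'E'
from h import *
o=ctrl.get_obs();plan(o);p=o['tool_pos']
S,d=vision.get_image('scene');W=cloud('scene',d)
for z in (.14,.12,.09,.07,.04):
    m=(abs(W[...,2]-z)<.01)&(abs(W[...,0]-p[0])<.03)&(abs(W[...,1]-p[1])<.03);P=W[m];print(z,len(P),np.median(P,0).round(4) if len(P) else '')
u,d=vision.get_image('wrist')
v=[int(a) for a in wpix(o,[.616,.128,.21])];print(v);print('depth near crown',np.round(d[v[1]-20:v[1]+21:10,v[0]-20:v[0]+21:10],3))
E
```

```text
pose [0.6156 0.1292 0.2022] yaw -177.19 tilt 5.68 F [ 0.3 -0.3  0.8] op 0.0469 t 25.1667
0.14 15 [0.6072 0.123  0.1342]
0.12 29 [0.6093 0.1236 0.1196]
0.09 29 [0.6104 0.1241 0.0907]
0.07 27 [0.6098 0.1232 0.0705]
0.04 35 [0.6035 0.1199 0.0406]
[315, 289]
depth near crown [[0.138 0.136 0.134 0.135 0.136]
 [0.137 0.135 0.135 0.134 0.135]
 [0.139 0.136 0.135 0.136 0.136]
 [0.178 0.138 0.135 0.137 0.14 ]
 [0.179 0.179 0.179 0.179 0.18 ]]
```

Request:
jog_arm:
  deltas:
    - [0, 0, 0, 0.05, 0, -0.5, 0.55]
    - [0, 0, 0, 0.1, 0, -1.5, 0.55]
    - [0, 0, 0, 0.3, 0, -3, 0.55]
    - [0, 0, 0, 0.3, 0, -3, 0.55]
    - [0, 0, 0, 0.3, 0, -3, 0.55]
    - [0, 0, 0, 0.2, 0, -2, 0.55]
    - [0, -0.1, 0, 0, 0, 0, 0.55]
    - [0, 0, 0, 0, 0, 0, 0.55]

```text
t: 25.93
tool_pos: [0.6158, 0.1297, 0.3372]
tool_rot: [-0.078, 3.132, -0.002]
contact_force: [0.3, 1.0, -0.0]
opening: 0.0468
```

```bash
python3 - <<'E'
from h import *
o=ctrl.get_obs();plan(o,(.5,.05,.335,109.4),(.43,-.09,.16,109.4))
im,d=vision.get_image('top');W=cloud('top',d)
m=(W[...,2]>.185)&(W[...,2]<.22)&(abs(W[...,0]-.61)<.04)&(abs(W[...,1]-.13)<.04);P=W[m];print('bush head top',len(P),P.mean(0).round(4) if len(P) else '')
im,d=vision.get_image('scene');W=cloud('scene',d)
m=(W[...,2]>.185)&(W[...,2]<.22)&(abs(W[...,0]-.61)<.04)&(abs(W[...,1]-.13)<.04);P=W[m];print('bush head scene',len(P),P.mean(0).round(4),((P.max(0)+P.min(0))/2).round(4),P.max(0)[2])
E
```

```text
pose [0.6158 0.1297 0.3372] yaw -177.16 tilt 0.48 F [ 0.3  1.  -0. ] op 0.0468 t 25.9333
-> (0.5, 0.05, 0.335, 109.4) turn [0.0038 0.008  1.2818] 11 [0.0003 0.0007 0.1165] | shift cm [ -3.669 -13.574   0.223] 4 [-0.917 -3.394  0.056]
-> (0.43, -0.09, 0.16, 109.4) turn [0. 0. 0.] 0 [0. 0. 0.] | shift cm [-10.88  -11.253  17.5  ] 6 [-1.813 -1.875  2.917]
bush head top 0 
bush head scene 87 [0.6085 0.1204 0.198 ] [0.611  0.1231 0.1976] 0.20994396930104534
```

Request:
jog_arm:
  deltas:
    - [0.004, 0.008, 0.116, 0, 0, 0, 0.55]
    - [0, 0, 0.117, 0, 0, 0, 0.55]
    - [0, 0, 0.117, 0, 0, 0, 0.55]
    - [0, 0, 0.117, 0, 0, 0, 0.55]
    - [0, 0, 0.117, 0, 0, 0, 0.55]
    - [0, 0, 0.117, 0, 0, 0, 0.55]
    - [0, 0, 0.117, 0, 0, 0, 0.55]
    - [0, 0, 0.117, 0, 0, 0, 0.55]
    - [0, 0, 0.117, 0, 0, 0, 0.55]
    - [0, 0, 0.117, 0, 0, 0, 0.55]
    - [0, 0, 0.113, 0, 0, 0, 0.55]
    - [0, 0, 0, -0.9, -3.4, 0.1, 0.6]

```text
t: 27.03
tool_pos: [0.5888, 0.111, 0.3289]
tool_rot: [-1.814, -2.556, 0.018]
contact_force: [-1.4, -0.7, 0.2]
opening: 0.0513
```

Request:
jog_arm:
  deltas:
    - [0, 0, 0, -0.9, -3.4, 0.1, 0.6]
    - [0, 0, 0, -0.9, -3.4, 0.1, 0.6]
    - [0, 0, 0, -0.9, -3.4, 0, 0.6]
    - [0, 0, 0, -1.8, -1.9, 2.9, 0.6]
    - [0, 0, 0, -1.8, -1.9, 2.9, 0.6]
    - [0, 0, 0, -1.8, -1.9, 2.9, 0.6]
    - [0, 0, 0, -1.8, -1.9, 2.9, 0.6]
    - [0, 0, 0, -1.8, -1.9, 2.9, 0.6]
    - [0, 0, 0, -1.8, -1.9, 2.9, 0.6]
    - [0, 0, 0, 0, 0, 0, 0.6]
    - [0, 0, 0, 0, 0, 0, 0.6]

```text
t: 27.95
tool_pos: [0.4248, -0.0906, 0.1559]
tool_rot: [-1.815, -2.553, 0.016]
contact_force: [0.0, 0.2, 0.4]
opening: 0.0512
```

```bash
python3 - <<'E'
from h import *
from scipy import ndimage
o=ctrl.get_obs();plan(o);im,d=vision.get_image('wrist');I=im.astype(int);np.save('w6_i.npy',im)
for P in [(.43,-.09,.013),(.4629,-.1831,.01)]: print(wpix(o,P).round(1))
c=wpix(o,(.43,-.09,.013))
sat=I.max(2)-I.min(2)   # grey steel on brown
for v in range(int(c[1])-32,int(c[1])+110,7):
    r=np.where(sat[v,int(c[0])-40:int(c[0])+40]<18)[0]+int(c[0])-40
    if len(r)>4: print(v,r.min(),r.max(),len(r),wray(o,(r.min()+r.max())/2,v,.013)[:2].round(4))
E
```

```text
pose [ 0.4248 -0.0906  0.1559] yaw 109.2 tilt 0.78 F [0.  0.2 0.4] op 0.0512 t 27.95
[326.5 190.5]
[326.  280.7]
179 314 339 26 [ 0.4265 -0.08  ]
186 313 340 28 [ 0.4286 -0.0861]
193 313 340 28 [ 0.4308 -0.0923]
200 314 339 26 [ 0.4331 -0.0985]
207 315 337 23 [ 0.4349 -0.1051]
214 321 332 12 [ 0.4377 -0.1114]
221 322 331 10 [ 0.44  -0.118]
228 320 331 12 [ 0.4416 -0.1251]
235 320 349 16 [ 0.4521 -0.1291]
242 320 331 12 [ 0.4466 -0.139 ]
249 320 330 11 [ 0.4487 -0.1464]
256 320 330 11 [ 0.4513 -0.1538]
263 320 330 11 [ 0.454  -0.1614]
270 320 330 11 [ 0.4568 -0.1692]
277 320 330 11 [ 0.4597 -0.1772]
284 317 333 17 [ 0.4626 -0.1854]
291 314 335 22 [ 0.4652 -0.1942]
298 312 337 26 [ 0.4684 -0.203 ]
```

```bash
python3 - <<'E'
from h import *
plan(ctrl.get_obs(),(.4296,-.0887,.024,108.8))
E
```

```text
pose [ 0.4265 -0.0905  0.158 ] yaw 109.29 tilt 0.59 F [ 0.  -0.   0.2] op 0.0509 t 28.0
-> (0.4296, -0.0887, 0.024, 108.8) turn [-0.0102  0.0012  0.0085] 1 [-0.0102  0.0012  0.0085] | shift cm [ 0.069  0.351 13.404] 4 [0.017 0.088 3.351]
```

Request:
jog_arm:
  deltas:
    - [-0.01, 0.001, 0.0085, 0.07, 0.35, 3, 0.6]
    - [0, 0, 0, 0, 0, 3.4, 0.6]
    - [0, 0, 0, 0, 0, 3, 0.6]
    - [0, 0, 0, 0, 0, 2, 0.6]
    - [0, 0, 0, 0, 0, 1, 0.6]
    - [0, 0, 0, 0, 0, 0.6, 0.6]
    - [0, 0, 0, 0, 0, 0, 0.6]
    - [0, 0, 0, 0, 0, 0, 0.6]
    - [0, 0, 0, 0, 0, 0, 0.6]
  grip_force: 50

```text
t: 28.75
tool_pos: [0.4316, -0.0893, 0.0304]
tool_rot: [1.823, 2.551, 0.001]
contact_force: [0.2, 1.0, 0.8]
opening: 0.0515
```

```bash
python3 - <<'E'
from h import *
o=ctrl.get_obs();plan(o,(.4296,-.0887,.024,108.8));im,d=vision.get_image('wrist');I=im.astype(int)
sat=I.max(2)-I.min(2)
print(wpix(o,(.4296,-.0887,.013)))
for v in range(225,330,10):
    r=np.where((sat[v,270:370]<22)&(I[v,270:370].max(1)>50))[0]+270
    if len(r)>4: print(v,r.min(),r.max(),len(r),wray(o,(r.min()+r.max())/2,v,.018)[:2].round(4))
E
```

```text
pose [ 0.4316 -0.0893  0.0304] yaw 108.9 tilt 0.36 F [0.2 1.  0.8] op 0.0515 t 28.75
-> (0.4296, -0.0887, 0.024, 108.8) turn [0.0043 0.0045 0.0017] 1 [0.0043 0.0045 0.0017] | shift cm [ 0.122 -0.165  0.639] 1 [ 0.122 -0.165  0.639]
[314.81304137 260.48142969]
235 302 327 26 [ 0.424  -0.0724]
245 292 338 47 [ 0.426  -0.0774]
255 291 369 51 [ 0.4348 -0.0804]
265 291 338 48 [ 0.4294 -0.0884]
275 271 368 48 [ 0.4337 -0.0934]
285 294 336 43 [ 0.4336 -0.1001]
295 300 330 31 [ 0.4357 -0.1064]
305 306 325 20 [ 0.4382 -0.113 ]
315 306 325 20 [ 0.4405 -0.12  ]
325 306 325 19 [ 0.443  -0.1274]
```

Request:
jog_arm:
  deltas:
    - [0.004, 0.004, 0, 0.25, -0.15, 0.4, 0.6]
    - [0, 0, 0, 0, 0, 0.2, 0.5]
    - [0, 0, 0, 0, 0, 0, 0.3]
    - [0, 0, 0, 0, 0, 0, 0]
    - [0, 0, 0, 0, 0, 0, 0]
    - [0, 0, 0, 0, 0, 0, 0]
    - [0, 0, 0, 0, 0, 0, 0]
    - [0, 0, 0, 0, 0, 0, 0]
    - [0, 0, 0, 0, 0, 0, 0]
  grip_force: 50

```text
t: 29.55
tool_pos: [0.4275, -0.0869, 0.0224]
tool_rot: [-1.825, -2.553, 0.002]
contact_force: [-3.0, 0.6, 2.5]
opening: 0.0238
```

Request:
jog_arm:
  deltas:
    - [0, 0, 0, 0, 0, -0.5, 0]
    - [0, 0, 0, 0, 0, -1.5, 0]
    - [0, 0, 0, 0, 0, -2.5, 0]
    - [0, 0, 0, 0, 0, -3, 0]
    - [0, 0, 0, 0, 0, -3, 0]
    - [0, 0, 0, 0, 0, -3, 0]
    - [0, 0, 0, 0, 0, -3, 0]
    - [0, 0, 0, 0, 0, -3, 0]
    - [0, 0, 0, 0, 0, -3, 0]
    - [0, 0, 0, 0, 0, -3, 0]
    - [0, 0, 0, 0, 0, -2, 0]
    - [0, 0, 0, 0, 0, -1, 0]

```text
t: 30.55
tool_pos: [0.4292, -0.0875, 0.3109]
tool_rot: [1.826, 2.554, 0.001]
contact_force: [0.3, -0.5, -1.8]
opening: 0.0238
```

Request:
jog_arm:
  deltas:
    - [0, 0, 0, 0, 0, 0, 0]
    - [0, 0, 0, 0, 0, 0, 0.2]
    - [0, 0, 0, 0, 0, 0, 0.25]
    - [0, 0, 0, 0, 0, 0, 0.27]
    - [0, 0, 0, 0, 0, 0, 0.275]
    - [0, 0, 0, 0, 0, 0, 0.275]
  grip_force: 5

```text
t: 31.05
tool_pos: [0.4281, -0.0871, 0.3061]
tool_rot: [-1.824, -2.552, 0.002]
contact_force: [-0.5, -0.4, -2.8]
opening: 0.0237
```

```bash
python3 ang.py
```

```text
pose [ 0.4281 -0.0871  0.3061] yaw 108.88 tilt 0.3 F [-0.5 -0.4 -2.8] op 0.0237 t 31.05
scene 189
 axis [-0.5    0.859  0.108] tilt 83.8 c [ 0.4682 -0.2256  0.2746] zmin 0.267 s [0.209 0.161 0.032] lineoff@band [ 0.3641 -0.0469  0.2971]
top 131
 axis [-0.996  0.057  0.068] tilt 86.1 c [ 0.4736 -0.2264  0.275 ] zmin 0.266 s [0.138 0.1   0.025] lineoff@band [ 0.1502 -0.2078  0.2971]
```

Request:
jog_arm:
  deltas:
    - [0, 0, 0, 0, 0, 0, 0.282]
    - [0, 0, 0, 0, 0, 0, 0.284]
    - [0, 0, 0, 0, 0, 0, 0.286]
    - [0, 0, 0, 0, 0, 0, 0.286]
    - [0, 0, 0, 0, 0, 0, 0.288]
    - [0, 0, 0, 0, 0, 0, 0.288]
    - [0, 0, 0, 0, 0, 0, 0.29]
    - [0, 0, 0, 0, 0, 0, 0.29]
    - [0, 0, 0, 0, 0, 0, 0.29]
  grip_force: 5

```text
t: 31.9
tool_pos: [0.4285, -0.0874, 0.3075]
tool_rot: [-1.826, -2.554, 0.002]
contact_force: [0.3, -0.8, -2.1]
opening: 0.0249
```

```bash
python3 ang.py
```

```text
pose [ 0.4285 -0.0874  0.3075] yaw 108.87 tilt 0.14 F [ 0.3 -0.8 -2.1] op 0.0249 t 31.9
scene 363
 axis [-0.02   0.084  0.996] tilt 5.0 c [ 0.4275 -0.1034  0.1879] zmin 0.138 s [0.802 0.157 0.054] lineoff@band [ 0.4253 -0.0941  0.2985]
top 1
```

Request:
jog_arm:
  deltas:
    - [0, 0, 0, 0, 0, 0, 0.1]
    - [0, 0, 0, 0, 0, 0, 0]
    - [0, 0, 0, 0, 0, 0, 0]
    - [0, 0, 0, 0, 0, 0, 0]
    - [0, 0, 0, 0, 0, 0, 0]
    - [0, 0, 0, 0, 0, 0, 0]
    - [0, 0, -0.11, 0, 0, -0.5, 0]
    - [0, 0, -0.12, 0, 0, -0.5, 0]
    - [0, 0, -0.12, 0, 0, -0.5, 0]
    - [0, 0, -0.12, 0, 0, -0.5, 0]
    - [0, 0, -0.12, 0, 0, -0.5, 0]
    - [0, 0, -0.12, 0, 0, -0.5, 0]
  grip_force: 60

```text
t: 33.0
tool_pos: [0.4285, -0.0873, 0.3377]
tool_rot: [-0.815, -3.031, -0.0]
contact_force: [0.2, -0.6, -1.9]
opening: 0.0235
```

Request:
jog_arm:
  deltas:
    - [0, 0, -0.12, 0, 0, -0.5, 0]
    - [0, 0, -0.12, 0, 0, -0.5, 0]
    - [0, 0, -0.12, 0, 0, -0.5, 0]
    - [0, 0, -0.12, 0, 0, -0.5, 0]
    - [0, 0, -0.098, 0, 0, -0.2, 0]
    - [0, 0.08, 0, 0, 0, 0, 0]
    - [0, 0, 0, 0, 0, 0, 0]
    - [0, 0, 0, 0, 0, 0, 0]

```text
t: 33.67
tool_pos: [0.429, -0.0872, 0.359]
tool_rot: [0.072, -3.058, 0.001]
contact_force: [-0.4, 0.3, -2.6]
opening: 0.0234
```

```bash
python3 - <<'E'
from ang import *
for n,im,o in hang(): pass
q=R.from_rotvec(o['tool_rot']).as_matrix();p=o['tool_pos']
for t in [(.52,.2723,.356),(.52,.2723,.222),(.575,.2749,.222),(.61,.2765,.222),(.61,.2765,.205)]:
    print(t,(q.T@(np.array(t)-p)*100).round(2));p=np.array(t)
E
```

```text
pose [ 0.429  -0.0872  0.359 ] yaw -177.3 tilt 4.72 F [-0.4  0.3 -2.6] op 0.0234 t 33.6667
scene 364
 axis [-0.012  0.003  1.   ] tilt 0.7 c [ 0.428  -0.0921  0.2406] zmin 0.186 s [0.817 0.158 0.056] lineoff@band [ 0.4267 -0.0917  0.35  ]
top 41
 axis [-0.062 -0.095  0.994] tilt 6.5 c [ 0.43   -0.0832  0.2239] zmin 0.196 s [0.153 0.07  0.016] lineoff@band [ 0.4221 -0.0952  0.35  ]
(0.52, 0.2723, 0.356) [-10.77  35.48  -0.54]
(0.52, 0.2723, 0.222) [-1.1  -0.02 13.35]
(0.575, 0.2749, 0.222) [-5.49  0.   -0.45]
(0.61, 0.2765, 0.222) [-3.49 -0.   -0.29]
(0.61, 0.2765, 0.205) [-0.14 -0.    1.69]
```

Request:
jog_arm:
  deltas:
    - [0, 0, 0, -0.5, 1.5, 0, 0]
    - [0, 0, 0, -1, 3, 0, 0]
    - [0, 0, 0, -1.2, 3.9, -0.1, 0]
    - [0, 0, 0, -1.2, 3.9, -0.1, 0]
    - [0, 0, 0, -1.2, 3.9, -0.1, 0]
    - [0, 0, 0, -1.2, 3.9, -0.1, 0]
    - [0, 0, 0, -1.2, 3.9, -0.1, 0]
    - [0, 0, 0, -1.2, 3.9, 0, 0]
    - [0, 0, 0, -1, 3.6, 0, 0]
    - [0, 0, 0, -0.77, 2.5, 0, 0]
    - [0, 0, 0, -0.3, 1.48, 0, 0]
    - [0, 0, 0, 0, 0, 0, 0]

```text
t: 34.77
tool_pos: [0.5194, 0.2744, 0.3552]
tool_rot: [0.076, -3.057, 0.0]
contact_force: [-0.2, -0.4, -1.8]
opening: 0.0231
```

Request:
jog_arm:
  deltas:
    - [0, 0, 0, -0.2, 0, 2, 0]
    - [0, 0, 0, -0.25, 0, 3, 0]
    - [0, 0, 0, -0.25, 0, 3, 0]
    - [0, 0, 0, -0.25, 0, 3, 0]
    - [0, 0, 0, -0.15, 0, 2.3, 0]
    - [0, 0, 0, 0, 0, 0, 0]
    - [0, 0, 0, 0, 0, 0, 0]
    - [0, 0, 0, 0, 0, 0, 0]

```text
t: 35.43
tool_pos: [0.5206, 0.2718, 0.2247]
tool_rot: [0.07, -3.061, 0.0]
contact_force: [0.5, -0.2, -1.0]
opening: 0.0234
```

```bash
python3 - <<'E'
from h import *
o=ctrl.get_obs();plan(o);p=o['tool_pos']
q=R.from_rotvec(o['tool_rot']).as_matrix()
for t in [(.575,.2749,.222),(.61,.2765,.222),(.61,.2765,.205)]:
    print(t,(q.T@(np.array(t)-p)*100).round(2));p=np.array(t)
E
```

```text
pose [0.5206 0.2718 0.2247] yaw -177.37 tilt 4.57 F [ 0.5 -0.2 -1. ] op 0.0234 t 35.4333
(0.575, 0.2749, 0.222) [-5.45  0.06 -0.16]
(0.61, 0.2765, 0.222) [-3.49 -0.   -0.28]
(0.61, 0.2765, 0.205) [-0.14 -0.    1.69]
```

Request:
jog_arm:
  deltas:
    - [0, 0, 0, -1.5, 0.05, -0.05, 0]
    - [0, 0, 0, -1.5, 0, -0.05, 0]
    - [0, 0, 0, -1.2, 0, -0.05, 0]
    - [0, 0, 0, -0.8, 0, 0, 0]
    - [0, 0, 0, -0.4, 0, 0, 0]
    - [0, 0, 0, 0, 0, 0, 0]
    - [0, 0, 0, 0, 0, 0, 0]

```text
t: 36.02
tool_pos: [0.5735, 0.2754, 0.2203]
tool_rot: [0.071, -3.059, 0.001]
contact_force: [-0.5, -0.1, -2.3]
opening: 0.0233
```

Request:
jog_arm:
  deltas:
    - [0, 0, 0, -0.4, 0, -0.03, 0]
    - [0, 0, 0, -0.4, 0, -0.03, 0]
    - [0, 0, 0, 0, 0, 0, 0]
    - [0, 0, 0, 0, 0, 0, 0]

```text
t: 36.35
tool_pos: [0.5815, 0.2757, 0.2194]
tool_rot: [0.072, -3.058, 0.002]
contact_force: [-0.1, 0.2, -2.8]
opening: 0.0235
```

Request:
jog_arm:
  deltas:
    - [0, 0, 0, -0.4, 0, -0.03, 0]
    - [0, 0, 0, -0.4, 0, -0.03, 0]
    - [0, 0, 0, 0, 0, 0, 0]

```text
t: 36.6
tool_pos: [0.5902, 0.276, 0.2193]
tool_rot: [0.071, -3.059, 0.001]
contact_force: [-0.5, -0.5, -2.8]
opening: 0.0232
```

Request:
jog_arm:
  deltas:
    - [0, 0, 0, -0.4, 0, -0.03, 0]
    - [0, 0, 0, -0.4, 0, -0.03, 0]
    - [0, 0, 0, 0, 0, 0, 0]

```text
t: 36.85
tool_pos: [0.5983, 0.2763, 0.2192]
tool_rot: [0.071, -3.058, 0.001]
contact_force: [-0.3, -0.0, -2.8]
opening: 0.0234
```

Free of contact inside the slot; on to the seat and down.

Request:
jog_arm:
  deltas:
    - [0, 0, 0, -0.4, 0, -0.03, 0]
    - [0, 0, 0, -0.4, 0, -0.03, 0]
    - [0, 0, 0, -0.3, 0, -0.03, 0]
    - [0, 0, 0, 0, 0, 0, 0]

```text
t: 37.18
tool_pos: [0.6092, 0.2769, 0.2192]
tool_rot: [0.071, -3.058, 0.001]
contact_force: [-0.0, 0.0, -2.5]
opening: 0.0236
```

Request:
jog_arm:
  deltas:
    - [0, 0, 0, -0.04, 0, 0.4, 0]
    - [0, 0, 0, -0.04, 0, 0.4, 0]
    - [0, 0, 0, -0.03, 0, 0.3, 0]
    - [0, 0, 0, 0, 0, 0, 0]
    - [0, 0, 0, 0, 0, 0, 0]

```text
t: 37.6
tool_pos: [0.6083, 0.2769, 0.2074]
tool_rot: [0.072, -3.057, 0.002]
contact_force: [0.7, 0.6, -2.8]
opening: 0.0237
```

```bash
python3 - <<'E'
from h import *
o=ctrl.get_obs();plan(o);p=o['tool_pos']
S,d=vision.get_image('scene');W=cloud('scene',d)
for z in (.14,.12,.09,.07,.04):
    m=(abs(W[...,2]-z)<.01)&(abs(W[...,0]-p[0])<.03)&(abs(W[...,1]-p[1])<.03);P=W[m];print(z,len(P),np.median(P,0).round(4) if len(P) else '')
E
```

```text
pose [0.6083 0.2769 0.2074] yaw -177.32 tilt 4.82 F [ 0.7  0.6 -2.8] op 0.0237 t 37.6
0.14 5 [0.6047 0.271  0.1346]
0.12 22 [0.6059 0.2713 0.1206]
0.09 26 [0.6073 0.2708 0.0892]
0.07 37 [0.6072 0.2691 0.0708]
0.04 24 [0.6085 0.2708 0.0442]
```

Request:
jog_arm:
  deltas:
    - [0, 0, 0, 0, 0, 0.1, 0]
    - [0, 0, 0, 0, 0, 0.1, 0]
    - [0, 0, 0, 0, 0, 0.1, 0]
    - [0, 0, 0, 0, 0, 0, 0]
    - [0, 0, 0, 0, 0, 0, 0]

```text
t: 38.07
tool_pos: [0.6084, 0.2769, 0.2051]
tool_rot: [0.071, -3.058, 0.002]
contact_force: [0.5, 0.4, -2.7]
opening: 0.0237
```

Request:
jog_arm:
  deltas:
    - [0, 0, 0, 0, 0, 0.1, 0]
    - [0, 0, 0, 0, 0, 0.1, 0]
    - [0, 0, 0, 0, 0, 0, 0.2]
    - [0, 0, 0, 0, 0, 0, 0.28]
    - [0, 0, 0, 0, 0, 0, 0.29]
    - [0, 0, 0, 0, 0, 0, 0.3]
    - [0, 0, 0, 0, 0, 0, 0.32]
    - [0, 0, 0, 0, 0, 0, 0.36]
    - [0, 0, 0, 0, 0, 0, 0.42]
    - [0, 0, 0, 0, 0, 0, 0.5]
    - [0, 0, 0, 0, 0, 0, 0.5]
  grip_force: 20

```text
t: 38.98
tool_pos: [0.6084, 0.2771, 0.2035]
tool_rot: [0.072, -3.058, 0.001]
contact_force: [-0.7, -0.4, -0.2]
opening: 0.0424
```

Request:
jog_arm:
  deltas:
    - [0, 0, 0, 0.05, 0, -0.5, 0.5]
    - [0, 0, 0, 0.1, 0, -1.5, 0.5]
    - [0, 0, 0, 0.25, 0, -3, 0.5]
    - [0, 0, 0, 0.25, 0, -3, 0.5]
    - [0, 0, 0, 0.25, 0, -3, 0.5]
    - [0, 0, 0, 3, 0, -2, 0.5]
    - [0, 0, 0, 4, 0, 0, 0.5]
    - [0, 0, 0, 4, 0, 0, 0.5]
    - [0, 0, 0, 4, 0, 0, 0.5]
    - [0, 0, 0, 2, 0, 0, 0.5]
    - [0, 0, 0, 0, 0, 0, 0.5]
    - [0, 0, 0, 0, 0, 0, 0.5]

```text
t: 39.98
tool_pos: [0.4405, 0.2692, 0.3498]
tool_rot: [0.073, -3.062, -0.0]
contact_force: [0.4, 0.4, -0.3]
opening: 0.043
```

```bash
python3 - <<'E'
from h import *
from scipy import ndimage
plan(ctrl.get_obs())
for n in('top','scene'):
    im,d=vision.get_image(n);W=cloud(n,d)
    if n=='scene': save('final',cv2.resize(im[120:260,240:400],None,fx=4,fy=4,interpolation=cv2.INTER_CUBIC))
    m=(W[...,2]>.185)&(W[...,2]<.22)&(abs(W[...,0]-.61)<.04)&(W[...,1]>.05)&(W[...,1]<.42)
    l,k=ndimage.label(m,np.ones((3,3)))
    for i in range(1,k+1):
        P=W[l==i]
        if len(P)>8: print(n,len(P),P.mean(0).round(4),((P.max(0)+P.min(0))/2).round(4),P.max(0)[2].round(4))
E
```

```text
pose [0.4405 0.2692 0.3498] yaw -177.27 tilt 4.53 F [ 0.4  0.4 -0.3] op 0.043 t 39.9833
top 84 [0.6135 0.1276 0.2042] [0.6151 0.1288 0.2003] 0.2114
top 86 [0.6124 0.2014 0.2029] [0.6149 0.2023 0.1989] 0.2123
top 68 [0.6084 0.2752 0.202 ] [0.6106 0.2765 0.1969] 0.2078
scene 55 [0.6014 0.3428 0.197 ] [0.6038 0.3443 0.1966] 0.2075
scene 58 [0.6057 0.2695 0.1973] [0.6058 0.2759 0.1965] 0.2075
scene 80 [0.6084 0.194  0.198 ] [0.6106 0.1983 0.1977] 0.2102
scene 86 [0.609  0.1209 0.1977] [0.6119 0.1245 0.1972] 0.2094
```

View pics/final.png

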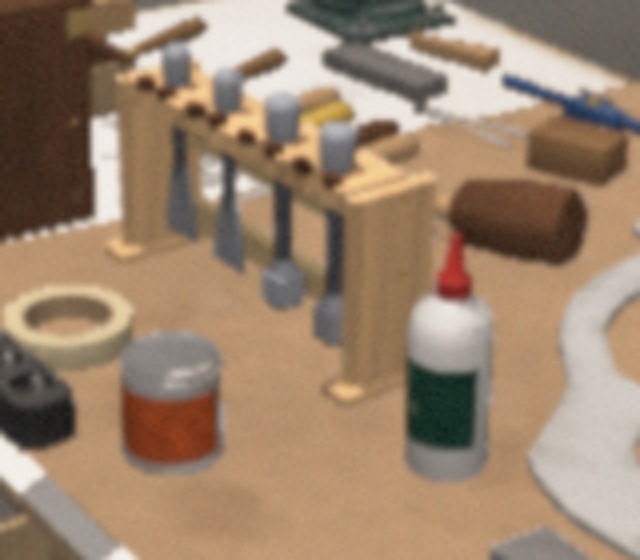

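The crop shows all four chisels hanging plumb in a row. Their heads are at about (177,65), (228,90), (282,117) and (338,147), evenly spaced and at matching heights. Glue, tin and tape stand undisturbed.

```bash
python3 -c "
from h import *
print(ctrl.finish_job())"
```

```text
the job is handed in; nothing more can be done
None
```

Both chisels are in the rack: the thick one in the free wide slot and the slim one in the free narrow slot. Both were released, the arm was clear of everything, and I handed the job in at about 40 s of the 72 s. I have no verdict from the judge.

**Last checks:**
- **Position:** The two placed heads sit 74 mm from their hung neighbours, at the same height within about 1 mm. The top camera puts the thick head at about (0.615, 0.129), and the slim head at about (0.611, 0.277). Both are within 2 mm of where I estimated the seats to be.
- **Plumb and released:** All four shanks look plumb in the final picture. Contact force was about zero after letting go, and I saw no contact force on the way into either slot.
- **Other things:** The two chisels already in the rack have not moved measurably. The glue, tin and tape look undisturbed in the final picture. I did not measure the glue, tin, tape, stone or wedge again at the end.

**What did not go as expected:**
- **Easing the grip:** Setting the grip to 16, 8, 5 and 4.2 N did not swing the thick chisel down. It only swung once I crept the commanded opening up to nearly the head's width. The slim one went the same way.
- **Residual tilt:** After regripping, each chisel was still 5 to 7° off plumb. I took that out by tilting the tool, to about 1° before insertion.
- **Scene camera:** It disagreed with the top and wrist cameras by 4 to 9 mm on the raw lip and head positions. I went with the wrist and top cameras.

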